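# Make up a washbag tray at the food bank

## Task

Complete the toiletries kit: first set the yellow beaker down, without dropping it, upright on the blue lining in its cell of the grey tray. Then take the blue and the red toothbrush from the rack and stand both in the beaker, bristle heads up, and let go. Leave the green toothbrush in the rack and the other goods where they are.

Things in the scene. Friction and masses are not known exactly. Their poses are not given: they have to be found in the camera images.
- beaker_mid (a point): yellow plastic beaker, loose, round with straight sides, 58 outside diameter, 82 high, wall 3, floor 5 thick, open at the top, about 140 g; this point is on its axis half-way up (41 above its underside), z up its axis
- beaker_floor (a point): centre of the beaker's inner floor, 5 above its underside (mouth rim is 77 above this point)
- tray: grey open kit tray, fixed, 215 x 215, 40 high, wall 5, floor 5 thick, divided by two 5 thick walls of full height into four cells of 100 x 100, centred 52.5 from the tray centre in x and y; origin at the centre of its underside. One holds only a blue lining, three hold toiletries under 55 above the table
- lining: flat blue lining, 90 x 90, 2 thick, fixed on the floor of one tray cell (any of the four); origin at the centre of its underside, its top is 7 above the table
- rack: wooden toothbrush rack, fixed, base 170 (x) x 200 (y), 160 high (brush heads reach 190); origin at the centre of its underside. Three slots side by side, 66 apart along its y, each a cradle for the foot of a brush and a post with a cradle near its head, open upwards; the brushes slope up along its +x at 45 degrees
- blue_mid (a point): blue toothbrush, 195 long, about 25 g; this point is its centre. Own x runs along it from foot (plain handle end) to bristle head, z to the bristle side, y across. The handle is a bar 12 wide (y), 11 thick (z), up to 70 past the centre. It starts in a rack slot, sloping 45 degrees, foot low and towards the robot; nothing beside or under it from 55 before to 55 past the centre
- red_mid (a point): red toothbrush, 195 long, about 25 g; this point is its centre. Own x runs along it from foot (plain handle end) to bristle head, z to the bristle side, y across. The handle is a bar 12 wide (y), 11 thick (z), up to 70 past the centre. It starts in a rack slot, sloping 45 degrees, foot low and towards the robot; nothing beside or under it from 55 before to 55 past the centre
- green_mid (a point): green (not to be used) toothbrush, 195 long, about 25 g; this point is its centre. Own x runs along it from foot (plain handle end) to bristle head, z to the bristle side, y across. The handle is a bar 12 wide (y), 11 thick (z), up to 70 past the centre. It starts in a rack slot, sloping 45 degrees, foot low and towards the robot; nothing beside or under it from 55 before to 55 past the centre
- blue_foot (a point): the middle of the handle end (foot) of the blue toothbrush, 97.5 from its centre; axes as the brush's
- red_foot (a point): the middle of the handle end (foot) of the red toothbrush, 97.5 from its centre; axes as the brush's
- blue: the blue toothbrush, origin at its centre as above
- red: the red toothbrush, origin at its centre as above
- beaker: the beaker; origin at the centre of its underside
- soap_mid (a point): green soap block, 75 x 50 x 30, in another cell of the tray; centre, half-way up; a bystander
- cream_mid (a point): small orange jar with white lid, 60 across, 44 high, in another cell of the tray; centre, half-way up; a bystander
- tin_mid (a point): plain round aluminium tin, 64 across, 34 high, in another cell of the tray; centre, half-way up; a bystander
- can_a_mid (a point): red-labelled food can, 73 across, 108 high, towards the back; centre, half-way up; a bystander
- can_b_mid (a point): blue-labelled food can, 73 across, 108 high, towards the back; centre, half-way up; a bystander
Mind the look-alikes: they are no part of the job. There is more than one size of the red; the job needs the middle-sized.

How it is judged:
By the outcome, as a careful person would: the job done as asked, in the order asked, and still so for the second after the job is handed in, with the robot touching nothing.
It also fails if it takes over 67 s, if anything falls off the work surface, if the arm or the gripper's body presses on something with over 40 N, if the wrist force passes 120 N, or if a joint passes its speed limit or range.

## Robot

A 7-joint arm with a two-finger parallel gripper is mounted at the origin on the work surface. World frame = base frame: x ahead of the robot, y to its left, z up, the work surface at z = 0. Lengths are in mm, angles in rad, forces in N, time in s.
With the tool pointing down it reaches from about 400 to 875 mm from the base axis. Payload 6.5 kg.
Tool frame: the origin (TCP) lies midway between the tips of the shut fingers; the grasp point (between the pads) lies manip.tcp_to_grasp behind it (manip.tcp_to_grasp is the distance from the TCP to the grasp point, in mm); z points along the fingers, y is the line along which they close (so a half turn about z gives the same grasp; the last joint's range is limited). The gripper opens to 88 mm and grips with 3 to 60 N. Pads are 18 mm wide; open, the fingers measure 123 mm over their backs; the gripper's body (75 mm by 187 mm) begins 45 mm behind the grasp point.
Start: joints at [-1.27, 0.536, -0.004, 1.538, 0.003, 1.067, -0.071], TCP at [233.104, 606.756, 238.716] pointing down, gripper open.
Joint ranges: [-2.7, 2.7], [-0.37, 2.16], [-1.27, 1.26], [0.24, 2.4], [-1.31, 4.45], [0.19, 1.91], [-2.76, 2.76]. Speed limits (rad/s): [2.39, 2.39, 3.14, 3.14, 3.14, 3.14, 3.14].

## Interface

Orientations are given as a rotation vector (axis times angle).
In Python, from cell import manip, imaging, ticket gives the robot as it stands.
- The arm moves only by the shell command python3 -m jog 'ROWS' [OPENING] [FORCE]. ROWS is JSON, a list of rows, each an object of numbers: "dx", "dy", "dz": the shift along the tool's x, y, z in m; "rx", "ry", "rz": the turn, a rotation vector about the tool's x, y, z in rad. In form: [{"dx": .., "dy": .., "dz": .., "rx": .., "ry": .., "rz": ..}, ...]. A call has 1 to 20 rows; each row is the pose to reach, as a shift and turn from the pose commanded when the call began, along the tool's axes at that moment; what a row does not reach only later rows make up. A row lasts 1/8 s, in which the tool goes at most 62.5 mm and 10.7 degrees, less where a joint would pass 70% of its speed; a pose out of reach is approached as far as the arm can. A call with a gripper value outside its range is refused whole. OPENING is the finger opening in m, from 0 to 0.0881, set as the call begins (- or left out, the last holds). The fingers move at their own pace and stop on an object; FORCE is the grip in N (left out, the last holds). Time passes only in rows, so rows that repeat a pose let the fingers close. It gives the time, the measured TCP pose, the force, the opening and the grip force at its end, in the units of the state.
- manip.state(): the state, without advancing time (a new reading comes with each control period).
- imaging.snapshot(name): name is "scene" or "side" or "wrist"; returns (picture, depth): 400x640x3 uint8, blue, green, red; 400x640 float32, mm along the optical axis (not along the pixel's ray), 0 where there is no reading.
- imaging.get_calibration(name): a dict with "fov_y" (degrees; the focal length in pixels is half the picture's height over the tangent of half this angle, whatever the lens; pixels are square), "cx", "cy" (the principal point, pixels), "D" ([k1, k2, p1, p2, k3] as OpenCV has them; the pictures are not rectified), "origin" and "attitude" of the camera in the world; the wrist camera has in their place "mount" (4x4, takes a point from camera to tool coordinates, whose origin is the TCP and whose axes are the flange's). Camera axes: x right, y up, looking along -z (the intrinsics and any distortion apply to the point x, -y, -z); pixel columns grow to the right and rows downward; lengths in mm; the calibration is good to about 2 mm. A picture is of the moment at which its call begins: read the wrist's pose just before it. get_calibration takes no time and is no camera call.
- ticket.hand_in(): hands the job in; it is judged then, once.
Trained networks look in the newest picture that a camera, given by its name, has taken for a name from the list of things; names that differ only in an ending like _2 or _b are one class to them, and where a whole thing is asked for, a point or a joint stands for the part that bears it (a point fixed in the world has none). Each returns a list of dicts, best first, with "p" (0 to 1); they miss things now and then, are a little off and sometimes report something else, mostly with a low value. They report only what shows in the picture. A call takes as long as a camera call. They do not tell look-alikes from the thing itself.
- imaging.spot_in(query, camera): "xyz" ([x, y, z] in mm, in world coordinates, good to about 4 mm: the middle of the surface that is visible of it).
- imaging.silhouettes(query, camera): "region" (400x640 bool, what is visible of it).
The state is a dict: "t": time; "joints": joint angles; "qd": joint speeds; "effort": joint torques, N m; "tool_pos": TCP position; "tcp_rot": TCP orientation; "contact_force": force on the tool from outside, world axes, zero at the start; "torque": the same for the moment, N m; "grip_width": finger opening in mm; "grip_force": force on a finger pad.
Only numpy, scipy, OpenCV 4.12 (cv2) and the standard library are available. Lean on these libraries where they do the work, as an engineer would, in place of code of your own. Each camera call takes 0.05 s, during which the arm holds its last target. There are 200 camera calls.

## Working session

There is one attempt and no reset: what is moved stays moved. The work goes in short steps, Python scripts to look and compute and a shell command to move; the robot and the scene stay as the last step left them, time stands still between calls to the robot, and variables do not carry over. Pictures are saved under pics/ and viewed, at most 10 in all, crops included, and the job is handed in when it is done.

```bash
ls; mkdir -p pics; python3 - <<'E'
from cell import manip, imaging
import cv2
print(manip.state(), manip.tcp_to_grasp)
for n in("scene","side","wrist"):
    p,d=imaging.snapshot(n); cv2.imwrite(f"pics/{n}0.png",p)
    print(n,imaging.get_calibration(n))
E
```

```text
pics
{'t': 0.0, 'joints': array([-1.27019311,  0.53713948, -0.0044213 ,  1.5388245 ,  0.00260298,
        1.06727829, -0.07118327]), 'qd': array([-0.00047229, -0.00048148,  0.00213365, -0.00053521, -0.00020178,
       -0.00019083,  0.00069023]), 'effort': array([-5.29654644e-04, -5.70989370e+01,  9.90522020e-01, -2.51598841e+01,
       -5.62485179e-02,  1.80591352e-02,  1.65861888e-04]), 'tool_pos': array([232.92702206, 606.20672093, 237.87547826]), 'tcp_rot': array([-5.72801602e-01, -3.08875980e+00,  2.56860959e-03]), 'contact_force': array([0.42898549, 0.48611992, 0.45317143]), 'torque': array([-0.03132663,  0.05737054, -0.00772857]), 'grip_force': 0.0, 'grip_width': 88.01699988682029} 18.700000000000003
scene {'fov_y': 49.487217711501664, 'cx': 317.75024427736906, 'cy': 188.87753476418638, 'D': array([-0.04963334,  0.        ,  0.        ,  0.        ,  0.        ]), 'origin': array([1378.50717043,  132.40790807,  892.33614181]), 'attitude': array([0.58546349, 0.7221325 , 1.66027618])}
side {'fov_y': 45.393645179586734, 'cx': 313.9857753402481, 'cy': 200.01415746555764, 'D': array([-0.01068338,  0.        ,  0.        ,  0.        ,  0.        ]), 'origin': array([ 332.55084104, -719.94326619,  970.19935664]), 'attitude': array([ 0.67935271, -0.095734  , -0.21731533])}
wrist {'fov_y': 60.88682042795538, 'cx': 328.20607863421793, 'cy': 203.20573698445315, 'D': array([-0.06188689,  0.        ,  0.        ,  0.        ,  0.        ]), 'mount': array([[-2.60552423e-04,  9.53497525e-01,  3.01400735e-01,
         7.79992360e+01],
       [ 9.99999962e-01,  2.20035850e-04,  1.68376413e-04,
         8.10409673e-01],
       [ 9.42275264e-05,  3.01400767e-01, -9.53497545e-01,
        -1.46186466e+02],
       [ 0.00000000e+00,  0.00000000e+00,  0.00000000e+00,
         1.00000000e+00]])}
```

View pics/scene0.png

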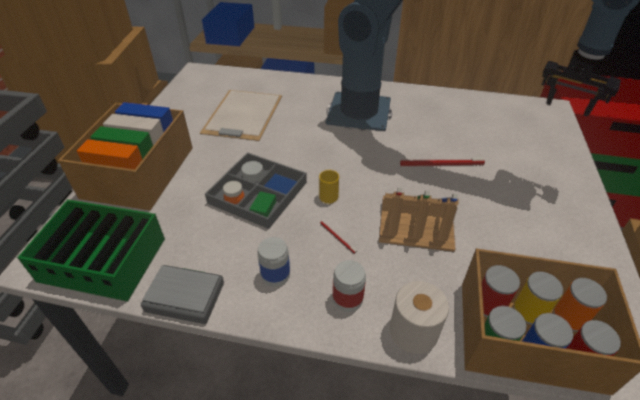

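View pics/side0.png

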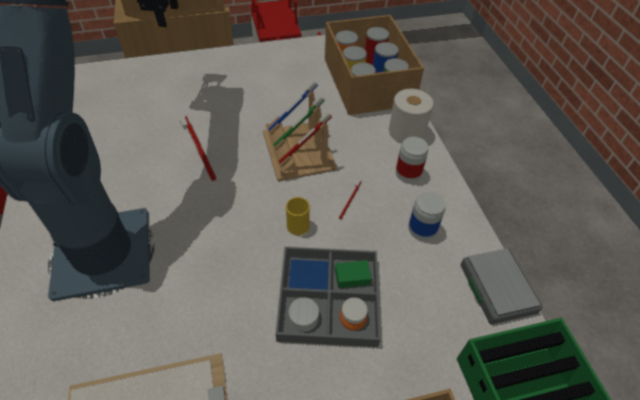

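Scene: the yellow beaker is at (329,187), the lining cell at (280,183) and the rack at (418,220). Side: the beaker is at (298,215), the lining at (308,274), and the rack brushes are blue (292,110), green (300,125) and red (305,143).

Possible reds in the side view: a long loose one at (198,150), a short loose one at (350,200), and the one in the rack at (305,143). I choose the rack one, as it is middle-sized and sits in a slot. I'll check this in a crop and by measured length.

```bash
cat > h.py <<'E'
import numpy as np, cv2
from scipy.spatial.transform import Rotation as R
from cell import manip, imaging
def pose():
    s=manip.state(); return np.array(s['tool_pos']),R.from_rotvec(s['tcp_rot']).as_matrix()
def cloud(n):
    if n=='wrist': p0,r0=pose()
    img,d=imaging.snapshot(n); c=imaging.get_calibration(n)
    f=200/np.tan(np.radians(c['fov_y']/2)); K=np.array([[f,0,c['cx']],[0,f,c['cy']],[0,0,1]])
    v,u=np.mgrid[:400,:640]; uv=np.stack([u,v],-1).reshape(-1,1,2).astype(float)
    n_=cv2.undistortPoints(uv,K,c['D']).reshape(400,640,2)
    P=np.stack([n_[...,0]*d,-n_[...,1]*d,-d],-1)
    if n=='wrist':
        M=np.array(c['mount']); P=(P@M[:3,:3].T+M[:3,3])@r0.T+p0
    else: P=P@R.from_rotvec(c['attitude']).as_matrix().T+c['origin']
    P[d==0]=np.nan
    return img,P
def line(pts):
    m=np.median(pts,0); 
    for _ in range(3):
        c=pts.mean(0); w=np.linalg.svd(pts-c,full_matrices=False)[2][0]
        r=np.linalg.norm((pts-c)-np.outer((pts-c)@w,w),axis=1); pts=pts[r<max(9,2*np.median(r))]
    t=(pts-c)@w
    return c,w,t.min(),t.max(),len(pts)
E
cat > look.py <<'E'
from h import *
for n in('side','scene'):
    img,P=cloud(n)
    if n=='side': cv2.imwrite('pics/crop_side.png',cv2.resize(img[75:245,250:390],None,fx=3.4,fy=3.4,interpolation=2))
    print(n,'table z',np.nanmedian(P[...,2][(abs(P[...,0]-400)<150)&(abs(P[...,1])<150)]))
    for q in('beaker','lining','tray','rack','blue','red','soap_mid','cream_mid','tin_mid'):
        for o in imaging.silhouettes(q,n)[:3]:
            if o['p']<.3: continue
            m=o['region']; pts=P[m]; pts=pts[~np.isnan(pts[:,0])]
            v,u=np.nonzero(m)
            if len(pts)<5: continue
            s=f"{q} p{o['p']:.2f} px({u.mean():.0f},{v.mean():.0f}) n{len(pts)} med{np.median(pts,0).round(0)}"
            if q in('blue','red'):
                c,w,a,b,k=line(pts); s+=f" ends {(c+a*w).round(0)} {(c+b*w).round(0)} L{b-a:.0f}"
            if q in('lining','tray','rack'):
                s+=f" minrect {cv2.minAreaRect(pts[:,:2].astype(np.float32))} "
            if q=='beaker':
                top=pts[pts[:,2]>pts[:,2].max()-8]; s+=f" top {cv2.minEnclosingCircle(top[:,:2].astype(np.float32))} zmax{pts[:,2].max():.0f}"
            print(s)
E
python3 look.py
```

```text
side table z 1.4929541411752325
beaker p0.68 px(296,216) n845 med[468. -42.  51.] top ((467.8121337890625, -28.229677200317383), 30.247377395629883) zmax86
lining p0.79 px(308,274) n1045 med[ 464. -172.    9.] minrect ((464.2845458984375, -170.44744873046875), (75.49797058105469, 89.83403778076172), 75.16702270507812) 
tray p0.85 px(329,300) n6275 med[ 497. -253.   12.] minrect ((500.2757873535156, -223.61288452148438), (248.00009155273438, 228.4720001220703), 73.87571716308594) 
tray p0.60 px(307,136) n314 med[542. 162. 122.] minrect ((528.7150268554688, 163.04188537597656), (137.00439453125, 17.46026611328125), 3.7433552742004395) 
rack p0.68 px(297,216) n806 med[469. -43.  52.] minrect ((468.9480895996094, -28.603153228759766), (59.9536247253418, 55.35346984863281), 78.66868591308594) 
rack p0.63 px(300,148) n3196 med[536. 199.  15.] minrect ((536.052734375, 295.186767578125), (338.24530029296875, 191.8836669921875), 89.68225860595703) 
rack p0.51 px(303,314) n832 med[ 430. -280.   40.] minrect ((431.0715026855469, -264.9227294921875), (64.71459197998047, 79.75503540039062), 11.59
[... 1490 characters left out ...]
9447632) 
rack p0.41 px(252,171) n387 med[ 442. -265.   37.] minrect ((424.2285461425781, -271.7821044921875), (124.70411682128906, 63.965206146240234), 16.230165481567383) 
blue p0.61 px(451,198) n53 med[587. 299. 170.] ends [594. 302. 177.] [483. 294.  59.] L163
red p0.74 px(441,162) n481 med[258. 291.  13.] ends [231. 436.  11.] [287. 173.  13.] L269
red p0.55 px(338,237) n158 med[628.  35.   7.] ends [580. -28.   7.] [667.  81.   7.] L139
red p0.49 px(398,191) n16 med[596. 169. 174.] ends [588. 166. 174.] [600. 171. 174.] L13
soap_mid p0.89 px(263,203) n402 med[ 568. -192.   34.]
cream_mid p0.78 px(232,192) n370 med[ 548. -289.   44.]
tin_mid p0.89 px(252,171) n379 med[ 443. -266.   37.]
```

View pics/crop_side.png

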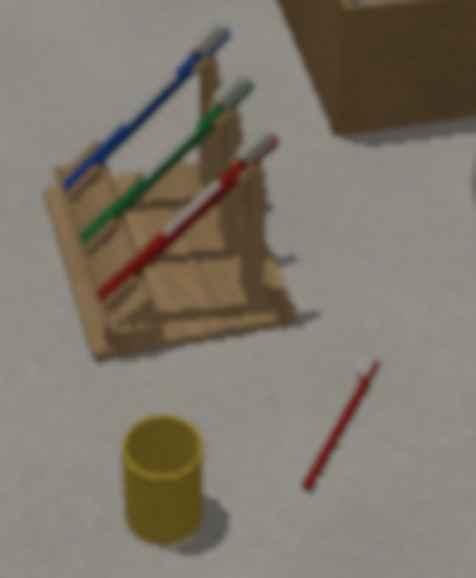

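The crop shows blue at the back, green in the middle and red at the front of the rack. The rack red measures about 189 mm, the loose reds about 270 and 140, so the rack red is the middle-sized one. Next I move above the beaker.

```bash
cat > rel.py <<'E'
# usage: rel.py x y z heading_deg tilt_deg [g]  (g: target is the grasp point); tool x heading; tilt leans tool z toward heading
import sys; from h import *
def Rt(h,t): return R.from_euler('z',h,degrees=True).as_matrix()@R.from_euler('y',-t,degrees=True).as_matrix()@np.diag([1.,-1,-1])
def rel(x,y,z,h,t,g=False):
    p,r=pose(); T=Rt(h,t); q=np.array([x,y,z],float)
    if g: q=q+T[:,2]*manip.tcp_to_grasp
    d=r.T@(q-p)/1000; w=R.from_matrix(r.T@T).as_rotvec()
    return d.round(4),w.round(4),'ang',round(np.degrees(np.linalg.norm(w)),1)
if __name__=='__main__':
    a=sys.argv[1:]; s=manip.state(); print('t',s['t'],'q',np.round(s['joints'],3),rel(*map(float,a[:5]),g=len(a)>5))
E
python3 rel.py 469 -27 240 0 0
```

```text
t 1.15 q [-1.27   0.536 -0.004  1.538  0.003  1.067 -0.071] (array([-0.4475, -0.5071, -0.0013]), array([ 0.0000e+00, -1.0000e-04,  2.7749e+00]), 'ang', np.float64(159.0))
```

```bash
python3 -m jog '[{"dx":-0.4475,"dy":-0.5071,"dz":-0.0013,"rz":2.775},{"dx":-0.4475,"dy":-0.5071,"dz":-0.0013,"rz":2.775},{"dx":-0.4475,"dy":-0.5071,"dz":-0.0013,"rz":2.775},{"dx":-0.4475,"dy":-0.5071,"dz":-0.0013,"rz":2.775},{"dx":-0.4475,"dy":-0.5071,"dz":-0.0013,"rz":2.775},{"dx":-0.4475,"dy":-0.5071,"dz":-0.0013,"rz":2.775},{"dx":-0.4475,"dy":-0.5071,"dz":-0.0013,"rz":2.775},{"dx":-0.4475,"dy":-0.5071,"dz":-0.0013,"rz":2.775},{"dx":-0.4475,"dy":-0.5071,"dz":-0.0013,"rz":2.775},{"dx":-0.4475,"dy":-0.5071,"dz":-0.0013,"rz":2.775},{"dx":-0.4475,"dy":-0.5071,"dz":-0.0013,"rz":2.775},{"dx":-0.4475,"dy":-0.5071,"dz":-0.0013,"rz":2.775},{"dx":-0.4475,"dy":-0.5071,"dz":-0.0013,"rz":2.775},{"dx":-0.4475,"dy":-0.5071,"dz":-0.0013,"rz":2.775},{"dx":-0.4475,"dy":-0.5071,"dz":-0.0013,"rz":2.775},{"dx":-0.4475,"dy":-0.5071,"dz":-0.0013,"rz":2.775},{"dx":-0.4475,"dy":-0.5071,"dz":-0.0013,"rz":2.775}]'
cat > w.py <<'E'
from h import *
import sys
img,P=cloud('wrist'); cv2.imwrite('pics/'+sys.argv[1],img)
s=manip.state(); print(s['t'],np.round(s['joints'],3),np.round(s['tool_pos'],1))
ok=~np.isnan(P[...,0])
for q in sys.argv[2:]:
    for o in imaging.silhouettes(q,'wrist')[:2]:
        m=o['region']&ok; pts=P[m]
        if o['p']<.3 or len(pts)<20: continue
        v,u=np.nonzero(m); z=pts[:,2]
        out=f"{q} p{o['p']:.2f} px({u.mean():.0f},{v.mean():.0f}) n{len(z)} med{np.median(pts,0).round(0)}"
        if q=='beaker':
            t=pts[abs(z-np.percentile(z,97))<6]; out+=f" rim z{np.median(t[:,2]):.0f} {cv2.minEnclosingCircle(t[:,:2].astype(np.float32))}"
        if q in('lining','tray'): out+=f" {cv2.minAreaRect(pts[:,:2].astype(np.float32))}"
        if q in('blue','red','green_mid'):
            c,w,a,b,k=line(pts); out+=f" ends {(c+a*w).round(0)} {(c+b*w).round(0)} L{b-a:.0f}"
        print(out)
E
python3 w.py w1.png beaker lining tray
```

```text
1.2 [-1.27   0.536 -0.004  1.538  0.003  1.067 -0.071] [233.1 606.8 238.7]schema error: expected keys dx, dy, dz, rx, ry, rz
```

View pics/w1.png

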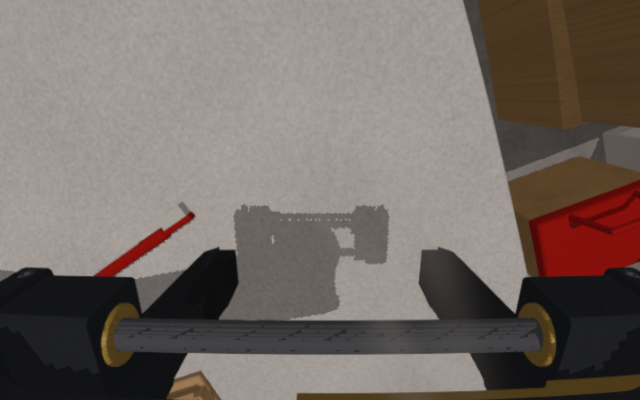

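The wrist picture shows only the start pose, with the long red brush at (145,245), because the move was refused: every row needs all six keys.

```bash
python3 -m jog '[{"dx":-0.4475,"dy":-0.5071,"dz":-0.0013,"rx":0,"ry":0,"rz":2.775},{"dx":-0.4475,"dy":-0.5071,"dz":-0.0013,"rx":0,"ry":0,"rz":2.775},{"dx":-0.4475,"dy":-0.5071,"dz":-0.0013,"rx":0,"ry":0,"rz":2.775},{"dx":-0.4475,"dy":-0.5071,"dz":-0.0013,"rx":0,"ry":0,"rz":2.775},{"dx":-0.4475,"dy":-0.5071,"dz":-0.0013,"rx":0,"ry":0,"rz":2.775},{"dx":-0.4475,"dy":-0.5071,"dz":-0.0013,"rx":0,"ry":0,"rz":2.775},{"dx":-0.4475,"dy":-0.5071,"dz":-0.0013,"rx":0,"ry":0,"rz":2.775},{"dx":-0.4475,"dy":-0.5071,"dz":-0.0013,"rx":0,"ry":0,"rz":2.775},{"dx":-0.4475,"dy":-0.5071,"dz":-0.0013,"rx":0,"ry":0,"rz":2.775},{"dx":-0.4475,"dy":-0.5071,"dz":-0.0013,"rx":0,"ry":0,"rz":2.775},{"dx":-0.4475,"dy":-0.5071,"dz":-0.0013,"rx":0,"ry":0,"rz":2.775},{"dx":-0.4475,"dy":-0.5071,"dz":-0.0013,"rx":0,"ry":0,"rz":2.775},{"dx":-0.4475,"dy":-0.5071,"dz":-0.0013,"rx":0,"ry":0,"rz":2.775},{"dx":-0.4475,"dy":-0.5071,"dz":-0.0013,"rx":0,"ry":0,"rz":2.775},{"dx":-0.4475,"dy":-0.5071,"dz":-0.0013,"rx":0,"ry":0,"rz":2.775},{"dx":-0.4475,"dy":-0.5071,"dz":-0.0013,"rx":0,"ry":0,"rz":2.775},{"dx":-0.4475,"dy":-0.5071,"dz":-0.0013,"rx":0,"ry":0,"rz":2.775}]'
python3 w.py w2.png beaker lining tray
```

```text
t: 3.48
tool_pos: [469.0, -27.0, 240.1]
tcp_rot: [-3.141, -0.005, -0.0]
contact_force: [-0.6, -0.2, -0.2]
grip_width: 88.1
grip_force: 0.0
3.525 [-0.725  0.29   0.823  2.032 -0.265  0.926 -1.33 ] [469.  -27.1 240.1]
beaker p0.68 px(328,176) n3530 med[464. -26.  34.] rim z82 ((472.4059753417969, -26.141284942626953), 28.974021911621094)
lining p0.78 px(460,171) n5670 med[ 467. -177.    7.] ((465.760498046875, -172.3591766357422), (100.23381805419922, 90.00824737548828), 73.94403076171875)
tray p0.93 px(526,137) n24981 med[ 507. -247.   18.] ((492.5105285644531, -254.7993621826172), (254.4664764404297, 241.6023712158203), 73.81401824951172)
tray p0.52 px(40,137) n1759 med[518. 228.  97.] ((536.2789916992188, 263.7159423828125), (155.50173950195312, 77.49298858642578), 49.16905212402344)
```

View pics/w2.png

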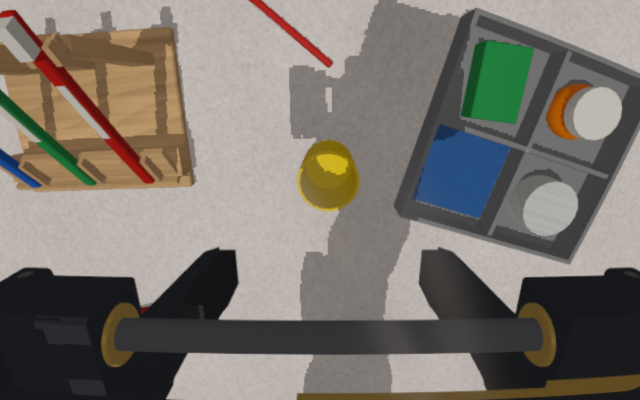

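The wrist view shows the beaker at (328,176), the blue lining at (460,171), and soap, jar and tin in the other cells. The next script descends on the beaker, grips it, and fits the lining from colour.

```bash
python3 - <<'E'
from h import *
img,P=cloud('wrist'); b,g,r=[img[...,i].astype(int) for i in range(3)]
m=(b>g+40)&(b>r+60)&(np.arange(640)[None]>350)&(np.abs(P[...,2]-7)<5)
p=P[m]; print(len(p),np.median(p[:,2]),cv2.minAreaRect(p[:,:2].astype(np.float32)))
m=(np.abs(P[...,2]-40)<4)&(P[...,1]<-100); p=P[m];p=p[(p[:,0]<650)]; print(cv2.minAreaRect(p[:,:2].astype(np.float32)),p.min(0),p.max(0))
E
python3 -m jog '[{"dx":0.002,"dy":-0.0005,"dz":0.06,"rx":0,"ry":0,"rz":0},{"dx":0.002,"dy":-0.0005,"dz":0.12,"rx":0,"ry":0,"rz":0},{"dx":0.002,"dy":-0.0005,"dz":0.17,"rx":0,"ry":0,"rz":0},{"dx":0.002,"dy":-0.0005,"dz":0.199,"rx":0,"ry":0,"rz":0},{"dx":0.002,"dy":-0.0005,"dz":0.199,"rx":0,"ry":0,"rz":0},{"dx":0.002,"dy":-0.0005,"dz":0.199,"rx":0,"ry":0,"rz":0}]'
python3 -m jog '[{"dx":0,"dy":0,"dz":0,"rx":0,"ry":0,"rz":0},{"dx":0,"dy":0,"dz":0,"rx":0,"ry":0,"rz":0},{"dx":0,"dy":0,"dz":0,"rx":0,"ry":0,"rz":0},{"dx":0,"dy":0,"dz":0,"rx":0,"ry":0,"rz":0},{"dx":0,"dy":0,"dz":0,"rx":0,"ry":0,"rz":0},{"dx":0,"dy":0,"dz":0,"rx":0,"ry":0,"rz":0}]' 0.03 15
```

```text
5225 7.256454734566574 ((464.9944152832031, -177.7650146484375), (87.81548309326172, 87.7821044921875), 73.72068786621094)
((496.7359619140625, -236.702392578125), (217.2357940673828, 216.31378173828125), 73.95713806152344) [ 364.46102285 -356.06732888   36.00008126] [ 629.39594179 -103.90628277   43.97983677]
t: 4.47
tool_pos: [471.8, -26.8, 42.0]
tcp_rot: [3.142, -0.0, 0.002]
contact_force: [0.2, 0.7, -0.1]
grip_width: 87.6
grip_force: 0.0
t: 5.22
tool_pos: [471.3, -26.5, 41.4]
tcp_rot: [-3.141, 0.0, -0.001]
contact_force: [-0.5, -0.1, 7.1]
grip_width: 58.0
grip_force: 15.0
```

```bash
python3 -m jog '[{"dx":0,"dy":0,"dz":-0.03,"rx":0,"ry":0,"rz":0},{"dx":0,"dy":0,"dz":-0.07,"rx":0,"ry":0,"rz":0},{"dx":-0.002,"dy":0.04,"dz":-0.07,"rx":0,"ry":0,"rz":0},{"dx":-0.004,"dy":0.08,"dz":-0.07,"rx":0,"ry":0,"rz":0},{"dx":-0.006,"dy":0.12,"dz":-0.07,"rx":0,"ry":0,"rz":0},{"dx":-0.0078,"dy":0.149,"dz":-0.07,"rx":0,"ry":0,"rz":0},{"dx":-0.0078,"dy":0.149,"dz":-0.07,"rx":0,"ry":0,"rz":0},{"dx":-0.0078,"dy":0.149,"dz":-0.04,"rx":0,"ry":0,"rz":0},{"dx":-0.0078,"dy":0.149,"dz":-0.02,"rx":0,"ry":0,"rz":0},{"dx":-0.0078,"dy":0.149,"dz":-0.012,"rx":0,"ry":0,"rz":0},{"dx":-0.0078,"dy":0.149,"dz":-0.009,"rx":0,"ry":0,"rz":0},{"dx":-0.0078,"dy":0.149,"dz":-0.009,"rx":0,"ry":0,"rz":0}]'
python3 - <<'E'
from h import *
img,P=cloud('side'); cv2.imwrite('pics/s1.png',cv2.resize(img[180:360,230:400],None,fx=3,fy=3))
E
```

```text
t: 6.72
tool_pos: [463.5, -175.4, 50.4]
tcp_rot: [3.142, 0.0, 0.001]
contact_force: [0.3, 0.5, -1.9]
grip_width: 58.3
grip_force: 15.0
```

View pics/s1.png

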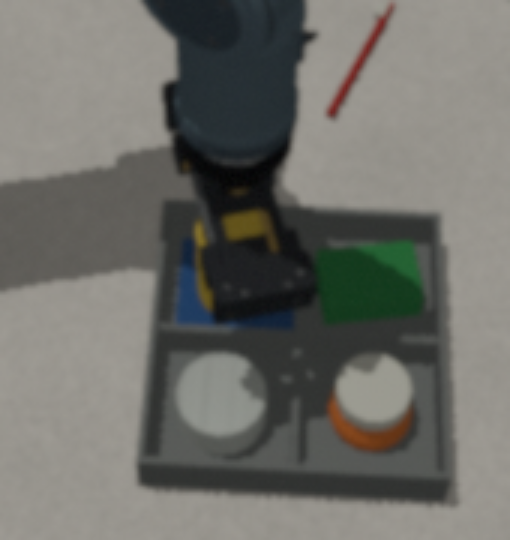

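The beaker is held over the lining, at crop (235,270), and clear of the walls. I'll lower it in 1 mm steps until it makes contact.

```bash
python3 -m jog '[{"dx":0,"dy":0,"dz":0.001,"rx":0,"ry":0,"rz":0},{"dx":0,"dy":0,"dz":0.0015,"rx":0,"ry":0,"rz":0},{"dx":0,"dy":0,"dz":0.002,"rx":0,"ry":0,"rz":0}]'
```

```text
t: 7.15
tool_pos: [463.4, -175.6, 48.4]
tcp_rot: [-3.141, 0.0, -0.001]
contact_force: [-1.3, 2.1, 9.7]
grip_width: 57.9
grip_force: 15.0
```

```bash
python3 -m jog '[{"dx":0,"dy":0,"dz":-0.0005,"rx":0,"ry":0,"rz":0},{"dx":0,"dy":0,"dz":-0.0005,"rx":0,"ry":0,"rz":0},{"dx":0,"dy":0,"dz":-0.0005,"rx":0,"ry":0,"rz":0},{"dx":0,"dy":0,"dz":-0.03,"rx":0,"ry":0,"rz":0},{"dx":0,"dy":0,"dz":-0.08,"rx":0,"ry":0,"rz":0},{"dx":0,"dy":0,"dz":-0.14,"rx":0,"ry":0,"rz":0},{"dx":0,"dy":0,"dz":-0.19,"rx":0,"ry":0,"rz":0},{"dx":0,"dy":0,"dz":-0.2,"rx":0,"ry":0,"rz":0}]' 0.078
python3 w.py w3.png beaker red blue lining
python3 - <<'E'
from h import *
img=cv2.imread('pics/w3.png'); P=cloud('side')[1]
for q in('red','blue'):
  for o in imaging.silhouettes(q,'side')[:3]:
    m=o['region']; 
    pts=P[m]; pts=pts[~np.isnan(pts[:,0])]
    if len(pts)<30 or not(250<np.median(np.nonzero(m)[1])<330): continue
    pts=pts[(pts[:,2]>45)&(pts[:,2]<160)]; c,w,a,b,k=line(pts); w*=np.sign(w[0])
    print(q,(c+a*w).round(1),(c+b*w).round(1),w.round(3),'y at x535',c[1]+w[1]/w[0]*(535-c[0]),'z at x535',c[2]+w[2]/w[0]*(535-c[0]))
E
```

```text
t: 8.15
tool_pos: [464.7, -176.2, 250.8]
tcp_rot: [3.141, -0.0, 0.008]
contact_force: [0.4, 0.4, -0.5]
grip_width: 77.9
grip_force: 0.0
8.2 [-0.406  0.335  0.838  1.963 -0.303  0.968 -0.993] [ 464.4 -175.9  250.3]
beaker p0.95 px(328,180) n3361 med[ 455. -175.   43.] rim z89 ((464.2739562988281, -175.22911071777344), 29.065515518188477)
red p0.86 px(13,165) n368 med[480. 161.  59.] ends [499. 161.  74.] [460. 163.  41.] L51
red p0.79 px(153,32) n819 med[613.  11.   8.] ends [649.  56.   8.] [579. -30.   8.] L111
lining p0.85 px(329,155) n2613 med[ 485. -174.    7.] ((464.9013671875, -177.33399963378906), (92.07373046875, 89.78009796142578), 74.1538314819336)
blue [ 432.5 -293.5   45.4] [ 432.5 -293.5   45.4] [1. 0. 0.] y at x535 -293.46668604172856 z at x535 45.40506787746847
```

View pics/w3.png

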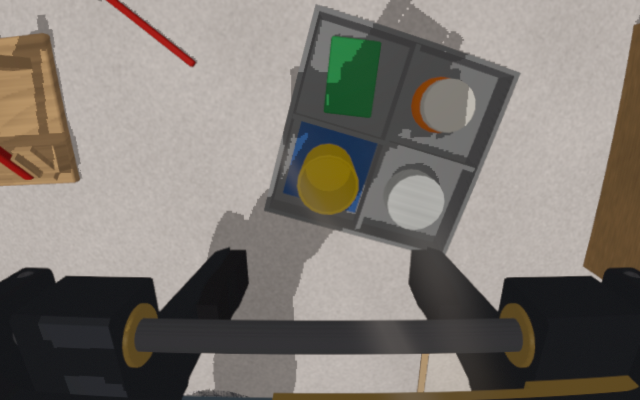

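The beaker stands upright on the lining at (328,180), rim at z 89 as expected. Next I move over the rack.

```bash
python3 -m jog '[{"dx":0.036,"dy":-0.401,"dz":-0.04,"rx":0,"ry":0,"rz":0},{"dx":0.036,"dy":-0.401,"dz":-0.04,"rx":0,"ry":0,"rz":0},{"dx":0.036,"dy":-0.401,"dz":-0.04,"rx":0,"ry":0,"rz":0},{"dx":0.036,"dy":-0.401,"dz":-0.04,"rx":0,"ry":0,"rz":0},{"dx":0.036,"dy":-0.401,"dz":-0.04,"rx":0,"ry":0,"rz":0},{"dx":0.036,"dy":-0.401,"dz":-0.04,"rx":0,"ry":0,"rz":0},{"dx":0.036,"dy":-0.401,"dz":-0.04,"rx":0,"ry":0,"rz":0},{"dx":0.036,"dy":-0.401,"dz":-0.04,"rx":0,"ry":0,"rz":0}]' 0.03
cat > br.py <<'E'
from h import *
img,P=cloud('wrist'); s=manip.state(); print(s['t'],np.round(s['joints'],3),np.round(s['tool_pos'],1))
ok=~np.isnan(P[...,0])
for q in('red','blue','green_mid'):
  for o in imaging.silhouettes(q,'wrist')[:3]:
    m=o['region']&ok; pts=P[m]
    if len(pts)<100: continue
    c,w,a,b,k=line(pts); w*=np.sign(w[0]); col=np.median(img[m],0)
    t=(pts-c)@w; t0,t1=np.percentile(t,[.5,99.5])
    pp=pts[(pts[:,2]>50)&(pts[:,2]<165)]
    if len(pp)<50: continue
    c2,w2,*_=line(pp); w2*=np.sign(w2[0])
    print(q,round(o['p'],2),'bgr',col,'lo',(c+t0*w).round(0),'hi',(c+t1*w).round(0),'L',round(t1-t0),'mid-fit c',c2.round(1),'w',w2.round(3))
E
python3 br.py
```

```text
t: 9.55
tool_pos: [498.7, 227.8, 287.1]
tcp_rot: [3.141, 0.007, -0.001]
contact_force: [-0.2, -0.9, -0.9]
grip_width: 29.8
grip_force: 0.0
9.6 [-1.069  0.371  0.727  1.79  -0.274  1.086 -1.816] [498.9 225.4 287.2]
red 0.96 bgr [ 56.  69. 114.] lo [464. 166.  42.] hi [595. 171. 179.] L 190 mid-fit c [535.  169.1 114.8] w [0.712 0.039 0.701]
red 0.74 bgr [136.  97.  96.] lo [460. 295.  42.] hi [591. 300. 179.] L 190 mid-fit c [531.  297.4 114.7] w [0.712 0.014 0.702]
blue 0.9 bgr [136.  97.  95.] lo [460. 295.  42.] hi [591. 300. 179.] L 189 mid-fit c [531.3 297.4 115.2] w [0.713 0.013 0.701]
```

```bash
python3 br.py; python3 rel.py 540 166 170 2 45 g;
```

```text
9.8 [-1.067  0.369  0.729  1.791 -0.274  1.086 -1.816] [499.3 223.5 287.9]
red 0.95 bgr [ 54.  68. 114.] lo [463. 166.  41.] hi [595. 171. 179.] L 191 mid-fit c [534.8 169.  114.5] w [0.713 0.039 0.7  ]
blue 0.97 bgr [136.  95.  94.] lo [460. 295.  42.] hi [591. 300. 179.] L 190 mid-fit c [531.  297.3 114.6] w [0.713 0.013 0.701]
green_mid 0.78 bgr [ 66.5 109.   84. ] lo [462. 230.  43.] hi [593. 235. 180.] L 189 mid-fit c [530.8 232.7 113.5] w [0.709 0.02  0.705]
green_mid 0.55 bgr [ 53.  65. 114.] lo [464. 166.  42.] hi [595. 171. 179.] L 190 mid-fit c [535.  169.  114.7] w [0.713 0.039 0.7  ]
t 9.95 q [-1.068  0.369  0.728  1.79  -0.275  1.087 -1.817] (array([0.054 , 0.0579, 0.1313]), array([ 0.0143,  0.7853, -0.0349]), 'ang', np.float64(45.0))
```

```bash
python3 rel.py 519 169 189 2 30 g;
```

```text
t 9.95 q [-1.068  0.369  0.728  1.79  -0.275  1.087 -1.817] (array([0.0291, 0.055 , 0.1153]), array([ 0.0095,  0.5236, -0.0359]), 'ang', np.float64(30.1))
```

```bash
python3 -m jog '[{"dx":0.029,"dy":0.055,"dz":0.04,"rx":0.003,"ry":0.17,"rz":-0.012},{"dx":0.029,"dy":0.055,"dz":0.08,"rx":0.006,"ry":0.35,"rz":-0.024},{"dx":0.029,"dy":0.055,"dz":0.115,"rx":0.0095,"ry":0.5236,"rz":-0.036},{"dx":0.029,"dy":0.055,"dz":0.115,"rx":0.0095,"ry":0.5236,"rz":-0.036},{"dx":0.029,"dy":0.055,"dz":0.115,"rx":0.0095,"ry":0.5236,"rz":-0.036}]'
python3 - <<'E'
from h import *; import time
print(np.round(manip.state()['joints'],3))
ps=[]
for i in range(4):
    img,P=cloud('wrist'); ps.append(pose()[0])
print(np.round(ps,1))
E
python3 br.py; python3 rel.py 554 169.2 128 2 30 g
```

```text
t: 10.58
tool_pos: [527.0, 179.5, 173.5]
tcp_rot: [-3.013, -0.063, -0.76]
contact_force: [-0.4, 0.8, -0.3]
grip_width: 30.2
grip_force: 0.0
[-1.311  0.468  0.967  2.271 -1.054  0.223 -1.022]
[[525.5 178.2 172.1]
 [525.4 179.1 172.4]
 [526.2 179.9 173.2]
 [527.  180.4 173.8]]
10.825 [-1.308  0.466  0.964  2.267 -1.038  0.227 -1.037] [527.6 180.6 174.3]
red 0.56 bgr [ 72.  82. 142.] lo [484. 166.  58.] hi [593. 169. 181.] L 164 mid-fit c [540.2 167.7 120.7] w [0.705 0.028 0.709]
blue 0.63 bgr [131. 103. 106.] lo [515. 296.  95.] hi [590. 299. 179.] L 113 mid-fit c [549.8 297.  132.4] w [0.707 0.014 0.707]
green_mid 0.57 bgr [ 98. 113. 107.] lo [523. 232. 102.] hi [591. 234. 180.] L 104 mid-fit c [554.3 232.4 135.9] w [ 0.718 -0.019  0.696]
green_mid 0.31 bgr [ 65.  93. 119.] lo [546. 138.  14.] hi [562. 327.  37.] L 192 mid-fit c [563.9 239.  110.2] w [0.473 0.782 0.406]
t 10.975 q [-1.307  0.466  0.964  2.267 -1.041  0.226 -1.034] (array([0.0012, 0.0142, 0.0714]), array([-0.0285,  0.0303, -0.    ]), 'ang', np.float64(2.4))
```

```bash
cat > kin.py <<'E'
from h import *
from scipy.optimize import least_squares
D=[([-1.27019311,.53713948,-.0044213,1.5388245,.00260298,1.06727829,-.07118327],[233.1,606.7,238.6],[-.5728,-3.08876,.00257]),
([-.725,.29,.823,2.032,-.265,.926,-1.33],[469,-27,240.1],[-3.141,-.005,0]),
([-.406,.335,.838,1.963,-.303,.968,-.993],[464.4,-176,250.4],[3.141,0,.008]),
([-1.067,.369,.729,1.791,-.274,1.086,-1.816],[499,224.5,287.7],[3.141,.007,-.001])]
s=manip.state(); D.append((s['joints'],s['tool_pos'],s['tcp_rot']))
ax='zyzyzyz'
def rots(q,sg):
    M=np.eye(3);o=[M]
    for a,s_,x in zip(ax,sg,q): M=M@R.from_euler(a,s_*x).as_matrix(); o.append(M)
    return o
if __name__=='__main__':
    import itertools
    best=[]
    for sg in itertools.product([1,-1],repeat=7):
        E=[rots(q,sg)[-1].T@R.from_rotvec(r).as_matrix() for q,p,r in D]
        m=R.from_matrix(E).mean(); e=np.mean([(m.inv()*R.from_matrix(x)).magnitude() for x in E]); best.append((e,sg,m.as_rotvec()))
    best.sort(key=lambda b:b[0]); print(*best[:4],sep='\n')
    sg=best[0][1]
    A=np.vstack([np.hstack(rots(q,sg)) for q,p,r in D]); b=np.concatenate([p for q,p,r in D])
    lam=1.; x=np.linalg.solve(A.T@A+lam*1e-3*np.eye(24),A.T@b); print(x.reshape(8,3).round(0)); print((A@x-b).round(1))
E
python3 kin.py
```

```text
(np.float64(0.0025321160524735655), (-1, 1, -1, 1, -1, 1, -1), array([1.19751692e-04, 1.41188479e-04, 1.56911532e+00]))
(np.float64(0.23963959642844146), (1, 1, 1, 1, 1, 1, 1), array([ 0.01430886, -0.01428998, -1.4447555 ]))
(np.float64(0.3059380698439881), (-1, -1, -1, -1, -1, -1, -1), array([-0.13603617,  0.15139169,  1.56425912]))
(np.float64(0.4264131191977489), (1, -1, 1, -1, 1, -1, 1), array([ 0.1439039 ,  0.14363266, -1.44126195]))
[[ 19.  43.  79.]
 [-18. -37.  79.]
 [-63. -37. 250.]
 [ 30. -15. 250.]
 [  3. -15. 217.]
 [ -1.  42. 217.]
 [ 10.  42.  77.]
 [-25. -17.  77.]]
[ 0.1 -0.  -0.2  3.5  0.4 -1.  -1.8  0.1  0.7 -1.4 -0.6  0.2 -0.4  0.1
  0.3]
```

```bash
cat > ik.py <<'E'
from kin import *; from rel import Rt
sg=(-1,1,-1,1,-1,1,-1); R0=R.from_rotvec([0,0,np.pi/2]).as_matrix()
sel=[2,3,4,6,8,9,10,12,14,15,16,18,20]; reg=np.array([0,1,1,1,0,1,1,1,0,1,1,1,0])
A=np.vstack([np.hstack(rots(q,sg)) for q,p,r in D])[:,sel]; b=np.concatenate([p for q,p,r in D])
X=np.linalg.solve(A.T@A+.003*np.diag(reg)+1e-9*np.eye(13),A.T@b)
lo=np.array([-2.7,-.37,-1.27,.24,-1.31,.19,-2.76]);hi=np.array([2.7,2.16,1.26,2.4,4.45,1.91,2.76])
def fk(q):
    o=rots(q,sg); return np.hstack(o)[:,sel]@X, o[-1]@R0
def ik(p,Rm,seeds=25):
    rng=np.random.default_rng(0); res=[]
    for k in range(seeds):
        q0=np.array(D[-1][0]) if k==0 else rng.uniform(lo,hi)
        f=lambda q:np.r_[(fk(q)[0]-p)/100,R.from_matrix(fk(q)[1].T@Rm).as_rotvec(),.001*(q-(lo+hi)/2)]
        s=least_squares(f,np.clip(q0,lo+.01,hi-.01),bounds=(lo,hi)); 
        if np.linalg.norm(s.fun[:6])<.02: res.append(s.x)
    return res
def show(name,g,h,t):
    T=Rt(h,t); p=np.array(g,float)+T[:,2]*18.7; r=ik(p,T)
    print(name,len(r)); 
    if r:
        r=np.array(r); m=np.minimum(r-lo,hi-r).min(1); i=m.argsort()[::-1][:2]; 
        for j in i: print('   ',r[j].round(2),'margin',m[j].round(2))
if __name__=='__main__':
    print(dict(zip(sel,X.round(0))),(A@X-b).round(1))
    for t in(15,20,30): show(f'grasp red t{t}',(554,169,128),2,t)
    show('grasp blue t15',(550,297,128),2,15)
    for h in(-90,90,160,180,200): 
        for t in(35,45): show(f'place h{h} t{t}',(464,-175,140),h,t)
E
python3 ik.py
```

```text
{2: np.float64(332.0), 3: np.float64(-3.0), 4: np.float64(-26.0), 6: np.float64(-1.0), 8: np.float64(516.0), 9: np.float64(-3.0), 10: np.float64(-17.0), 12: np.float64(-1.0), 14: np.float64(443.0), 15: np.float64(-2.0), 16: np.float64(-1.0), 18: np.float64(-3.0), 20: np.float64(327.0)} [-0.1  0.2  0.1  0.2  0.1  0.2  0.1  0.4 -0.3  0.  -0.7  0.  -0.   0.
  0. ]
grasp red t15 13
    [-0.5   0.5   0.09  2.03  0.15  0.37 -2.09] margin 0.18
    [-0.5   0.5   0.09  2.03  0.15  0.37 -2.09] margin 0.18
grasp red t20 12
    [-0.65  0.5   0.25  2.11  0.07  0.23 -2.05] margin 0.04
    [-0.65  0.5   0.25  2.11  0.07  0.23 -2.05] margin 0.04
grasp red t30 9
    [-0.53  0.48  0.06  2.2   1.68  0.19  2.63] margin 0.0
    [-0.53  0.48  0.06  2.2   1.68  0.19  2.63] margin 0.0
grasp blue t15 13
    [-0.72  0.57  0.11  1.9   0.2   0.46 -2.34] margin 0.27
    [-0.72  0.57  0.11  1.9   0.2   0.46 -2.34] margin 0.27
place h-90 t35 19
    [ 0.33  0.58 -0.52  2.11  1.12  1.03  2.15] margin 0.29
    [ 0.33  0.58 -0.52  2.11  1.12  1.03  2.15] margin 0.29
place h-90 t45 19
    [ 0.15  0.63 -0.41  2.11  1.18
[... 487 characters left out ...]
argin 0.39
place h160 t45 13
    [ 0.74  1.02 -0.77  1.43  0.38  1.7   1.1 ] margin 0.21
    [ 0.74  1.02 -0.77  1.43  0.38  1.7   1.1 ] margin 0.21
place h180 t35 15
    [ 0.68  0.9  -0.76  1.57  0.54  1.55  1.31] margin 0.36
    [ 0.68  0.9  -0.76  1.57  0.54  1.55  1.31] margin 0.36
place h180 t45 14
    [ 0.61  0.99 -0.72  1.46  0.52  1.73  1.32] margin 0.18
    [ 0.61  0.99 -0.72  1.46  0.52  1.73  1.32] margin 0.18
place h200 t35 12
    [ 0.59  0.86 -0.73  1.64  0.66  1.53  1.52] margin 0.38
    [ 0.59  0.86 -0.73  1.64  0.66  1.53  1.52] margin 0.38
place h200 t45 12
    [ 0.51  0.94 -0.67  1.55  0.65  1.69  1.52] margin 0.22
    [ 0.51  0.94 -0.67  1.55  0.65  1.69  1.52] margin 0.22
```

```bash
python3 rel.py 531.5 168.6 178 2 15 g
```

```text
t 10.975 q [-1.307  0.466  0.964  2.267 -1.041  0.226 -1.034] (array([0.0002, 0.0125, 0.0162]), array([-0.0283, -0.2315,  0.0037]), 'ang', np.float64(13.4))
```

```bash
python3 -m jog '[{"dx":0,"dy":0.006,"dz":0.008,"rx":-0.014,"ry":-0.12,"rz":0},{"dx":0,"dy":0.0125,"dz":0.016,"rx":-0.028,"ry":-0.2315,"rz":0.004},{"dx":0,"dy":0.0125,"dz":0.016,"rx":-0.028,"ry":-0.2315,"rz":0.004},{"dx":0,"dy":0.0125,"dz":0.016,"rx":-0.028,"ry":-0.2315,"rz":0.004}]'; python3 rel.py 531.5 168.6 178 2 15 g;python3 rel.py 547 168.6 120.5 2 15 g
```

```text
t: 11.48
tool_pos: [534.9, 168.1, 159.3]
tcp_rot: [-3.11, -0.053, -0.41]
contact_force: [-0.0, -0.9, -0.2]
grip_width: 29.9
grip_force: 0.0
t 11.475 q [-1.253  0.644  1.087  2.095 -0.906  0.629 -1.144] (array([ 0.0016, -0.0006, -0.0003]), array([ 0.0009, -0.0004, -0.0008]), 'ang', np.float64(0.1))
t 11.475 q [-1.253  0.644  1.087  2.095 -0.906  0.629 -1.144] (array([ 0.0016, -0.0001,  0.0593]), array([ 0.0009, -0.0004, -0.0008]), 'ang', np.float64(0.1))
```

Good, the pose matches. Next: approach, close, and check.

```bash
python3 -m jog '[{"dx":0.001,"dy":0,"dz":0.03,"rx":0,"ry":0,"rz":0},{"dx":0.001,"dy":0,"dz":0.05,"rx":0,"ry":0,"rz":0},{"dx":0.001,"dy":0,"dz":0.059,"rx":0,"ry":0,"rz":0},{"dx":0.001,"dy":0,"dz":0.059,"rx":0,"ry":0,"rz":0}]'
python3 -m jog '[{"dx":0,"dy":0,"dz":0,"rx":0,"ry":0,"rz":0},{"dx":0,"dy":0,"dz":0,"rx":0,"ry":0,"rz":0},{"dx":0,"dy":0,"dz":0,"rx":0,"ry":0,"rz":0}]' 0.0 18; python3 rel.py 547 168.6 120.5 2 15 g
```

```text
t: 11.98
tool_pos: [550.9, 168.8, 102.6]
tcp_rot: [-3.111, -0.053, -0.408]
contact_force: [-0.4, -0.1, 0.0]
grip_width: 30.2
grip_force: 0.0
t: 12.35
tool_pos: [551.7, 168.7, 103.1]
tcp_rot: [-3.111, -0.053, -0.41]
contact_force: [-1.4, -1.2, 4.1]
grip_width: 11.8
grip_force: 18.0
t 12.35 q [-1.119  0.72   0.924  2.08  -1.036  0.539 -1.042] (array([-0.    , -0.0001,  0.0007]), array([ 0.0012, -0.0003, -0.0004]), 'ang', np.float64(0.1))
```

```bash
python3 -m jog '[{"dx":0.008,"dy":0,"dz":-0.03,"rx":0,"ry":0,"rz":0},{"dx":0.0207,"dy":0,"dz":-0.0773,"rx":0,"ry":0,"rz":0},{"dx":0.0336,"dy":0,"dz":-0.1256,"rx":0,"ry":0,"rz":0},{"dx":0.0336,"dy":0,"dz":-0.1256,"rx":0,"ry":0,"rz":0}]'; cat > held.py <<'E'
from h import *; import sys
# brush in tool frame from cameras
def held(q,cams=('side','scene')):
  for n in cams:
    img,P=cloud(n)
    p0,r0=pose(); g=p0-r0[:,2]*manip.tcp_to_grasp
    for o in imaging.silhouettes(q,n)[:4]:
        pts=P[o['region']]; pts=pts[~np.isnan(pts[:,0])]; d=np.linalg.norm(pts-g,axis=1); pts=pts[d<150]
        if len(pts)<40: continue
        c,w,a,b,k=line(pts); w*=np.sign(w[2])
        a,b=np.sort([(x@w) for x in (pts-c)])[[2,-3]] if 0 else np.percentile((pts-c)@w,[.5,99.5])
        print(n,q,round(o['p'],2),'n',k,'lo',(c+a*w).round(0),'hi',(c+b*w).round(0),'L',round(b-a),'elev',np.degrees(np.arcsin(w[2])).round(1),'az',np.degrees(np.arctan2(w[1],w[0])).round(0),'tool dir',(r0.T@w).round(3),'foot->grasp along',((g-c)@w-a).round(0))
held(sys.argv[1]); s=manip.state(); print(s['t'],s['grip_width'],np.round(s['joints'],2))
E
python3 held.py red; python3 rel.py 464 -175 240 90 40 g
```

```text
t: 12.85
tool_pos: [553.5, 169.5, 236.0]
tcp_rot: [-3.107, -0.054, -0.417]
contact_force: [0.2, 0.3, -0.2]
grip_width: 11.6
grip_force: 18.0
side red 0.52 n 233 lo [463. 162. 172.] hi [594. 166. 311.] L 191 elev 46.7 az 2.0 tool dir [ 0.852  0.002 -0.524] foot->grasp along 116.0
scene red 0.56 n 70 lo [492. 170. 185.] hi [599. 172. 304.] L 160 elev 48.2 az 1.0 tool dir [ 0.836  0.014 -0.549] foot->grasp along 84.0
13.05 11.615868846892074 [-1.33  0.59  1.23  2.   -0.75  0.78 -1.26]
t 13.05 q [-1.331  0.592  1.234  2.001 -0.751  0.781 -1.26 ] (array([-0.0963,  0.3289, -0.0192]), array([ 0.7133,  0.3495, -1.3721]), 'ang', np.float64(90.8))
```

```bash
cat > near.py <<'E'
from ik import *
q=np.array(manip.state()['joints'])
lim=[]
for h in(-90,-45,0,45,90,135,180):
    T=Rt(h,40); r=np.array(ik(np.array([464,-175,200])+T[:,2]*18.7,T,40))
    if len(r)==0: print(h,'none'); continue
    d=np.abs(r-q).max(1); j=d.argsort()[0]; m=np.minimum(r-lo,hi-r).min(1)
    print(h,len(r),'nearest',r[j].round(2),d[j].round(2),m[j].round(2),'best-margin',r[m.argmax()].round(2),m.max().round(2))
E
python3 near.py
```

```text
-90 19 nearest [ 0.26  0.48 -0.5   2.09  1.05  1.13  2.2 ] 3.46 0.31 best-margin [ 0.26  0.48 -0.5   2.09  1.05  1.13  2.2 ] 0.31
-45 14 nearest [ 0.74  0.37 -0.86  2.4   1.69  0.75  2.43] 3.69 0.0 best-margin [ 0.74  0.37 -0.86  2.4   1.69  0.75  2.43] 0.0
0 none
45 24 nearest [ 1.59  0.78 -1.2   2.1   0.06  0.53 -0.26] 2.92 0.07 best-margin [ 1.59  0.78 -1.2   2.1   0.06  0.53 -0.26] 0.07
90 21 nearest [ 1.29  0.87 -1.02  1.74  0.07  1.15  0.33] 2.62 0.25 best-margin [ 1.29  0.87 -1.02  1.74  0.07  1.15  0.33] 0.25
135 21 nearest [ 0.91  0.89 -0.82  1.49  0.2   1.57  0.85] 2.24 0.34 best-margin [ 0.91  0.89 -0.82  1.49  0.2   1.57  0.85] 0.34
180 22 nearest [ 0.64  0.87 -0.74  1.48  0.48  1.72  1.36] 2.62 0.19 best-margin [ 0.64  0.87 -0.74  1.48  0.48  1.72  1.36] 0.19
```

```bash
python3 rel.py 530 0 250 70 15 g
```

```text
t 13.05 q [-1.331  0.592  1.234  2.001 -0.751  0.781 -1.26 ] (array([-0.0237,  0.1638, -0.0066]), array([ 0.3069,  0.003 , -1.1466]), 'ang', np.float64(68.0))
```

```bash
python3 -m jog '[{"dx":-0.005,"dy":0.03,"dz":-0.0066,"rx":0.044,"ry":0,"rz":-0.164},{"dx":-0.009,"dy":0.06,"dz":-0.0066,"rx":0.088,"ry":0.001,"rz":-0.328},{"dx":-0.013,"dy":0.09,"dz":-0.0066,"rx":0.132,"ry":0.001,"rz":-0.492},{"dx":-0.017,"dy":0.12,"dz":-0.0066,"rx":0.175,"ry":0.002,"rz":-0.655},{"dx":-0.02,"dy":0.145,"dz":-0.0066,"rx":0.219,"ry":0.002,"rz":-0.819},{"dx":-0.0237,"dy":0.1638,"dz":-0.0066,"rx":0.263,"ry":0.003,"rz":-0.983},{"dx":-0.0237,"dy":0.1638,"dz":-0.0066,"rx":0.307,"ry":0.003,"rz":-1.147},{"dx":-0.0237,"dy":0.1638,"dz":-0.0066,"rx":0.307,"ry":0.003,"rz":-1.147}]'; python3 rel.py 530 -80 260 140 15 g
```

```text
t: 14.05
tool_pos: [532.4, 3.7, 232.1]
tcp_rot: [-2.439, -1.703, -0.322]
contact_force: [0.0, 0.2, -0.4]
grip_width: 11.6
grip_force: 18.0
t 14.05 q [-0.552  0.399  0.776  1.958 -0.671  0.959  0.24 ] (array([-0.0726,  0.0221, -0.0297]), array([ 3.1750e-01, -1.0000e-04, -1.1827e+00]), 'ang', np.float64(70.2))
```

```bash
python3 -m jog '[{"dx":-0.02,"dy":0.006,"dz":-0.01,"rx":0.045,"ry":0,"rz":-0.169},{"dx":-0.04,"dy":0.012,"dz":-0.02,"rx":0.09,"ry":0,"rz":-0.338},{"dx":-0.06,"dy":0.018,"dz":-0.03,"rx":0.136,"ry":0,"rz":-0.507},{"dx":-0.0726,"dy":0.0221,"dz":-0.03,"rx":0.181,"ry":0,"rz":-0.676},{"dx":-0.0726,"dy":0.0221,"dz":-0.03,"rx":0.227,"ry":0,"rz":-0.845},{"dx":-0.0726,"dy":0.0221,"dz":-0.03,"rx":0.272,"ry":0,"rz":-1.014},{"dx":-0.0726,"dy":0.0221,"dz":-0.03,"rx":0.3175,"ry":0,"rz":-1.1827},{"dx":-0.0726,"dy":0.0221,"dz":-0.03,"rx":0.3175,"ry":0,"rz":-1.1827}]'; python3 rel.py 480 -175 270 135 38 g
```

```text
t: 15.05
tool_pos: [526.7, -74.7, 242.4]
tcp_rot: [-0.988, -2.719, -0.131]
contact_force: [-0.5, -0.4, -0.3]
grip_width: 11.9
grip_force: 18.0
t 15.05 q [-0.251  0.514  0.547  1.694 -0.385  1.271  1.307] (array([-0.0132, -0.1058, -0.0169]), array([-0.0392,  0.4014,  0.0799]), 'ang', np.float64(23.6))
```

```bash
python3 -m jog '[{"dx":-0.003,"dy":-0.03,"dz":-0.017,"rx":-0.01,"ry":0.15,"rz":0.02},{"dx":-0.006,"dy":-0.06,"dz":-0.017,"rx":-0.02,"ry":0.3,"rz":0.04},{"dx":-0.0132,"dy":-0.1058,"dz":-0.017,"rx":-0.039,"ry":0.47,"rz":0.08},{"dx":-0.0132,"dy":-0.1058,"dz":-0.017,"rx":-0.039,"ry":0.47,"rz":0.08},{"dx":-0.0132,"dy":-0.1058,"dz":-0.017,"rx":-0.039,"ry":0.47,"rz":0.08}]'; python3 held.py red;  python3 rel.py 480 -175 270 135 42 g
```

```text
t: 15.68
tool_pos: [472.1, -168.1, 255.6]
tcp_rot: [-0.938, -2.255, -0.353]
contact_force: [1.3, 0.6, -0.5]
grip_width: 11.9
grip_force: 18.0
side red 0.66 n 207 lo [ 503. -208.  159.] hi [ 465. -166.  343.] L 192 elev 72.9 az 132.0 tool dir [ 0.856  0.013 -0.517] foot->grasp along 117.0
scene red 0.78 n 196 lo [ 509. -198.  160.] hi [ 471. -158.  341.] L 189 elev 73.0 az 133.0 tool dir [ 0.855  0.008 -0.518] foot->grasp along 117.0
15.875 11.91843134175524 [ 0.09  0.75  0.52  1.45 -0.46  1.78  1.5 ]
t 15.875 q [ 0.088  0.753  0.525  1.448 -0.461  1.777  1.497] (array([ 0.0008, -0.0005,  0.0017]), array([-0.0037,  0.0035,  0.0019]), 'ang', np.float64(0.3))
```

```bash
python3 rel.py 454.8 -158 225 102 46 g
```

```text
t 15.875 q [ 0.088  0.753  0.525  1.448 -0.461  1.777  1.497] (array([-0.0073,  0.0012,  0.0536]), array([-0.4032,  0.0717,  0.4169]), 'ang', np.float64(33.5))
```

```bash
python3 -m jog '[{"dx":-0.002,"dy":0,"dz":0.013,"rx":-0.101,"ry":0.018,"rz":0.104},{"dx":-0.004,"dy":0,"dz":0.027,"rx":-0.202,"ry":0.036,"rz":0.208},{"dx":-0.006,"dy":0.001,"dz":0.04,"rx":-0.302,"ry":0.054,"rz":0.313},{"dx":-0.0073,"dy":0.0012,"dz":0.0536,"rx":-0.4032,"ry":0.0717,"rz":0.4169},{"dx":-0.0073,"dy":0.0012,"dz":0.0536,"rx":-0.4032,"ry":0.0717,"rz":0.4169},{"dx":-0.0073,"dy":0.0012,"dz":0.0536,"rx":-0.4032,"ry":0.0717,"rz":0.4169}]'; python3 held.py red;  python3 rel.py 454.8 -158 225 102 46 g
```

```text
t: 16.62
tool_pos: [452.4, -145.8, 212.1]
tcp_rot: [-1.532, -1.898, -0.651]
contact_force: [0.6, 0.3, -0.3]
grip_width: 11.6
grip_force: 18.0
side red 0.59 n 184 lo [ 458. -191.  114.] hi [ 449. -150.  299.] L 190 elev 77.3 az 103.0 tool dir [ 0.854 -0.003 -0.52 ] foot->grasp along 116.0
scene red 0.59 n 200 lo [ 464. -182.  116.] hi [ 456. -140.  296.] L 185 elev 76.9 az 101.0 tool dir [ 0.858  0.006 -0.514] foot->grasp along 111.0
16.825 11.485521045213725 [ 0.17  0.73  0.58  1.72 -0.78  1.62  1.29]
t 16.825 q [ 0.173  0.728  0.585  1.716 -0.777  1.619  1.288] (array([0.0011, 0.0001, 0.0006]), array([-0.0011,  0.0001,  0.0004]), 'ang', np.float64(0.1))
```

```bash
python3 -m jog '[{"dx":-0.018,"dy":0,"dz":0.0174,"rx":0,"ry":0,"rz":0},{"dx":-0.036,"dy":0,"dz":0.0348,"rx":0,"ry":0,"rz":0},{"dx":-0.054,"dy":0,"dz":0.0521,"rx":0,"ry":0,"rz":0},{"dx":-0.063,"dy":0,"dz":0.0608,"rx":0,"ry":0,"rz":0},{"dx":-0.067,"dy":0,"dz":0.0646,"rx":0,"ry":0,"rz":0},{"dx":-0.067,"dy":0,"dz":0.0646,"rx":0,"ry":0,"rz":0}]'; python3 held.py red; python3 - <<'E'
from h import *
img,P=cloud('side'); a=img[170:350,230:400]; img,P=cloud('scene'); b=img[90:270,200:370]
cv2.imwrite('pics/s2.png',cv2.resize(np.hstack([a,b]),None,fx=2.3,fy=2.3,interpolation=2))
E
```

```text
t: 17.58
tool_pos: [451.2, -146.5, 118.3]
tcp_rot: [-1.537, -1.893, -0.651]
contact_force: [0.2, 0.3, -0.2]
grip_width: 12.1
grip_force: 18.0
scene red 0.7 n 124 lo [ 461. -170.   75.] hi [ 454. -141.  205.] L 133 elev 77.1 az 104.0 tool dir [ 0.856 -0.009 -0.517] foot->grasp along 58.0
17.775 11.807946821166091 [ 0.21  0.87  0.54  1.73 -0.84  1.5   1.38]
```

View pics/s2.png

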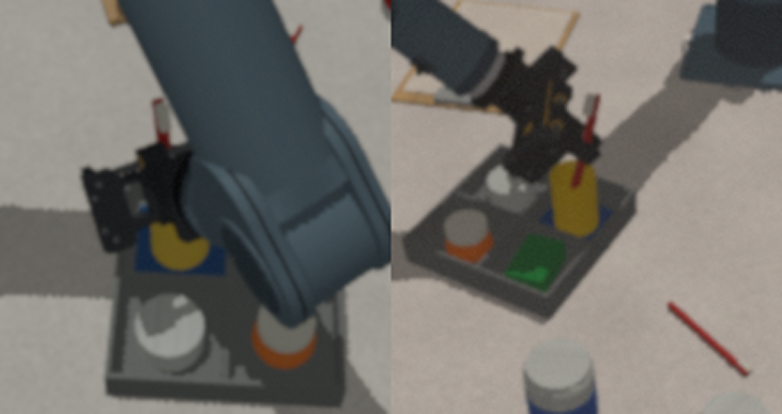

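The brush foot is inside the beaker, at (578,175) in the right half. I'll lower a little more, release, and back out along the tool axis.

```bash
python3 -m jog '[{"dx":-0.0015,"dy":0,"dz":0.0014,"rx":0,"ry":0,"rz":0},{"dx":-0.003,"dy":0,"dz":0.0029,"rx":0,"ry":0,"rz":0},{"dx":-0.003,"dy":0,"dz":0.0029,"rx":0,"ry":0,"rz":0}]'; python3 -m jog '[{"dx":0,"dy":0,"dz":0,"rx":0,"ry":0,"rz":0},{"dx":0,"dy":0,"dz":0,"rx":0,"ry":0,"rz":0},{"dx":0,"dy":0,"dz":0,"rx":0,"ry":0,"rz":0},{"dx":0,"dy":0,"dz":-0.02,"rx":0,"ry":0,"rz":0},{"dx":0,"dy":0,"dz":-0.05,"rx":0,"ry":0,"rz":0},{"dx":0,"dy":0,"dz":-0.11,"rx":0,"ry":0,"rz":0},{"dx":0,"dy":0,"dz":-0.17,"rx":0,"ry":0,"rz":0},{"dx":0,"dy":0,"dz":-0.18,"rx":0,"ry":0,"rz":0}]' 0.04; python3 held.py red; python3 - <<'E'
from h import *
img,P=cloud('wrist'); cv2.imwrite('pics/w4.png',img)
P=cloud('scene')[1]
for o in imaging.silhouettes('red','scene')[:4]:
    pts=P[o['region']]; pts=pts[~np.isnan(pts[:,0])]
    if len(pts)>30 and abs(np.median(pts[:,1])+150)<80:
        c,w,a,b,k=line(pts); print((c+a*w).round(0),(c+b*w).round(0),w.round(2))
E
python3 rel.py 500 -100 330 102 15 g
```

```text
t: 18.25
tool_pos: [451.4, -144.9, 116.2]
tcp_rot: [-1.533, -1.89, -0.656]
contact_force: [-0.2, 1.9, 14.1]
grip_width: 11.7
grip_force: 18.0
t: 19.25
tool_pos: [478.1, -278.0, 242.1]
tcp_rot: [-1.544, -1.897, -0.65]
contact_force: [-0.7, -0.2, -0.5]
grip_width: 39.9
grip_force: 0.0
19.45 40.15887060704535 [ 0.35  0.85  0.6   1.4  -0.74  1.82  1.29]
[ 473. -119.  178.] [ 336. -193.  -19.] [-0.55 -0.3  -0.78]
t 19.6 q [ 0.354  0.854  0.599  1.397 -0.742  1.822  1.291] (array([0.1697, 0.057 , 0.0702]), array([-0.0019, -0.544 , -0.002 ]), 'ang', np.float64(31.2))
```

View pics/w4.png

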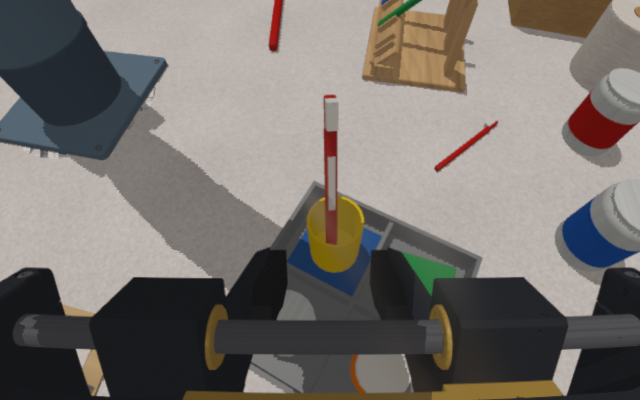

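The red brush stands in the beaker with its head up at (331,115), leaning away. The beaker is at (335,235) on the lining. Next is blue, going back by the reverse route.

```bash
python3 -m jog '[{"dx":0.042,"dy":0.014,"dz":0.01,"rx":0,"ry":-0.1,"rz":0},{"dx":0.085,"dy":0.028,"dz":0.03,"rx":0,"ry":-0.25,"rz":0},{"dx":0.127,"dy":0.042,"dz":0.05,"rx":0,"ry":-0.4,"rz":0},{"dx":0.17,"dy":0.057,"dz":0.07,"rx":0,"ry":-0.544,"rz":0},{"dx":0.17,"dy":0.057,"dz":0.07,"rx":0,"ry":-0.544,"rz":0}]' 0.03; python3 rel.py 510 150 310 40 15 g
```

```text
t: 20.23
tool_pos: [500.5, -86.7, 313.8]
tcp_rot: [-1.825, -2.289, -0.243]
contact_force: [-0.4, -1.0, -0.1]
grip_width: 30.4
grip_force: 0.0
t 20.225 q [-0.366  0.358  0.773  1.777 -0.48   1.298  0.796] (array([0.2173, 0.0663, 0.0811]), array([-0.2829, -0.0013,  1.0603]), 'ang', np.float64(62.9))
```

```bash
python3 -m jog '[{"dx":0.036,"dy":0.011,"dz":0.014,"rx":-0.047,"ry":0,"rz":0.177},{"dx":0.072,"dy":0.022,"dz":0.027,"rx":-0.094,"ry":0,"rz":0.353},{"dx":0.109,"dy":0.033,"dz":0.041,"rx":-0.141,"ry":0,"rz":0.53},{"dx":0.145,"dy":0.044,"dz":0.054,"rx":-0.189,"ry":0,"rz":0.707},{"dx":0.181,"dy":0.055,"dz":0.068,"rx":-0.236,"ry":0,"rz":0.884},{"dx":0.2173,"dy":0.0663,"dz":0.0811,"rx":-0.283,"ry":-0.001,"rz":1.06},{"dx":0.2173,"dy":0.0663,"dz":0.0811,"rx":-0.283,"ry":-0.001,"rz":1.06}]'; python3 rel.py 528 297.6 178 2 15 g
```

```text
t: 21.1
tool_pos: [515.0, 145.8, 288.8]
tcp_rot: [-2.858, -1.017, -0.367]
contact_force: [-0.2, -1.0, 0.5]
grip_width: 30.0
grip_force: 0.0
t 21.1 q [-1.112  0.22   0.943  2.013 -0.414  0.808 -0.828] (array([ 0.0737, -0.1066,  0.1524]), array([-0.166,  0.006,  0.627]), 'ang', np.float64(37.2))
```

```bash
python3 -m jog '[{"dx":0.02,"dy":-0.03,"dz":0.02,"rx":-0.042,"ry":0.001,"rz":0.157},{"dx":0.042,"dy":-0.06,"dz":0.04,"rx":-0.083,"ry":0.003,"rz":0.314},{"dx":0.063,"dy":-0.09,"dz":0.07,"rx":-0.125,"ry":0.004,"rz":0.47},{"dx":0.0737,"dy":-0.1066,"dz":0.11,"rx":-0.166,"ry":0.006,"rz":0.627},{"dx":0.0737,"dy":-0.1066,"dz":0.1524,"rx":-0.166,"ry":0.006,"rz":0.627},{"dx":0.0737,"dy":-0.1066,"dz":0.1524,"rx":-0.166,"ry":0.006,"rz":0.627},{"dx":0.0737,"dy":-0.1066,"dz":0.1524,"rx":-0.166,"ry":0.006,"rz":0.627}]'; python3 br.py; python3 rel.py 543.5 297.6 120.5 2 15 g
```

```text
t: 21.98
tool_pos: [535.7, 293.4, 162.4]
tcp_rot: [-3.109, -0.047, -0.414]
contact_force: [1.3, 0.2, 0.2]
grip_width: 30.0
grip_force: 0.0
22.025 [-1.324  0.639  0.915  1.951 -0.647  0.617 -1.609] [535.9 293.8 163. ]
red 0.23 bgr [125.  99.  99.] lo [470. 297.  52.] hi [590. 301. 180.] L 175 mid-fit c [531.7 299.  116.6] w [0.704 0.019 0.71 ]
blue 0.85 bgr [124.  99.  99.] lo [470. 297.  52.] hi [590. 301. 180.] L 176 mid-fit c [531.7 299.  116.6] w [0.703 0.019 0.711]
green_mid 0.62 bgr [101. 109. 113.] lo [513. 235.  92.] hi [592. 237. 179.] L 118 mid-fit c [551.8 236.5 133.3] w [0.709 0.039 0.704]
t 22.175 q [-1.324  0.639  0.914  1.95  -0.648  0.616 -1.609] (array([-0.0035, -0.0024,  0.0617]), array([-0.0015, -0.0039, -0.0036]), 'ang', np.float64(0.3))
```

```bash
python3 -m jog '[{"dx":-0.0035,"dy":-0.0026,"dz":0.03,"rx":0,"ry":-0.004,"rz":-0.004},{"dx":-0.0035,"dy":-0.0026,"dz":0.05,"rx":0,"ry":-0.004,"rz":-0.004},{"dx":-0.0035,"dy":-0.0026,"dz":0.0617,"rx":0,"ry":-0.004,"rz":-0.004},{"dx":-0.0035,"dy":-0.0026,"dz":0.0617,"rx":0,"ry":-0.004,"rz":-0.004}]'
python3 -m jog '[{"dx":0,"dy":0,"dz":0,"rx":0,"ry":0,"rz":0},{"dx":0,"dy":0,"dz":0,"rx":0,"ry":0,"rz":0},{"dx":0,"dy":0,"dz":0,"rx":0,"ry":0,"rz":0}]' 0.0 18; python3 -m jog '[{"dx":0.008,"dy":0,"dz":-0.03,"rx":0,"ry":0,"rz":0},{"dx":0.0207,"dy":0,"dz":-0.0773,"rx":0,"ry":0,"rz":0},{"dx":0.035,"dy":0,"dz":-0.1256,"rx":0,"ry":0,"rz":0},{"dx":0.047,"dy":0,"dz":-0.174,"rx":0,"ry":0,"rz":0},{"dx":0.047,"dy":0,"dz":-0.174,"rx":0,"ry":0,"rz":0}]'; python3 held.py blue; python3 rel.py 510 150 320 40 15 g
```

```text
t: 22.68
tool_pos: [547.7, 297.8, 101.0]
tcp_rot: [-3.11, -0.056, -0.407]
contact_force: [0.3, -0.0, 0.1]
grip_width: 29.8
grip_force: 0.0
t: 23.05
tool_pos: [547.9, 298.3, 101.5]
tcp_rot: [-3.109, -0.057, -0.408]
contact_force: [-0.9, -0.3, 3.9]
grip_width: 11.6
grip_force: 18.0
t: 23.68
tool_pos: [550.2, 298.9, 285.0]
tcp_rot: [-3.105, -0.056, -0.415]
contact_force: [-0.1, 0.7, -1.1]
grip_width: 11.5
grip_force: 18.0
side blue 0.73 n 243 lo [462. 291. 222.] hi [591. 295. 361.] L 190 elev 47.0 az 2.0 tool dir [ 0.848  0.001 -0.53 ] foot->grasp along 113.0
23.875 11.368466037547687 [-1.43  0.54  1.1   1.82 -0.49  0.86 -1.71]
t 23.875 q [-1.432  0.536  1.095  1.817 -0.488  0.863 -1.708] (array([-0.0319,  0.1436, -0.0313]), array([ 0.1714,  0.004 , -0.6388]), 'ang', np.float64(37.9))
```

```bash
python3 -m jog '[{"dx":-0.008,"dy":0.035,"dz":-0.031,"rx":0.043,"ry":0.001,"rz":-0.16},{"dx":-0.016,"dy":0.07,"dz":-0.031,"rx":0.086,"ry":0.002,"rz":-0.319},{"dx":-0.024,"dy":0.107,"dz":-0.031,"rx":0.129,"ry":0.003,"rz":-0.479},{"dx":-0.032,"dy":0.1436,"dz":-0.031,"rx":0.171,"ry":0.004,"rz":-0.639},{"dx":-0.032,"dy":0.1436,"dz":-0.031,"rx":0.171,"ry":0.004,"rz":-0.639}]'; python3 rel.py 520 -60 320 102 15 g
```

```text
t: 24.5
tool_pos: [514.2, 148.9, 302.1]
tcp_rot: [-2.849, -1.028, -0.377]
contact_force: [-0.1, 0.2, 0.2]
grip_width: 11.5
grip_force: 18.0
t 24.5 q [-1.147  0.197  0.968  2.001 -0.39   0.828 -0.848] (array([-0.1223,  0.1602, -0.0328]), array([ 0.2819, -0.0011, -1.0509]), 'ang', np.float64(62.3))
```

```bash
python3 -m jog '[{"dx":-0.02,"dy":0.027,"dz":-0.033,"rx":0.047,"ry":0,"rz":-0.175},{"dx":-0.041,"dy":0.053,"dz":-0.033,"rx":0.094,"ry":0,"rz":-0.35},{"dx":-0.061,"dy":0.08,"dz":-0.033,"rx":0.141,"ry":0,"rz":-0.525},{"dx":-0.082,"dy":0.107,"dz":-0.033,"rx":0.188,"ry":-0.001,"rz":-0.7},{"dx":-0.102,"dy":0.133,"dz":-0.033,"rx":0.235,"ry":-0.001,"rz":-0.876},{"dx":-0.1223,"dy":0.1602,"dz":-0.0328,"rx":0.282,"ry":-0.001,"rz":-1.051},{"dx":-0.1223,"dy":0.1602,"dz":-0.0328,"rx":0.282,"ry":-0.001,"rz":-1.051}]'; python3 - <<'E'
from h import *
for n in('side','scene'):
    P=cloud(n)[1]
    for q in('red','beaker'):
      for o in imaging.silhouettes(q,n)[:4]:
        pts=P[o['region']]; pts=pts[~np.isnan(pts[:,0])]; pts=pts[(pts[:,2]>80)&(abs(pts[:,0]-460)<80)&(abs(pts[:,1]+150)<80)] 
        if len(pts)<25: continue
        c,w,a,b,k=line(pts); w=w*np.sign(w[2]); a,b=np.percentile((pts-c)@w,[1,99])
        print(n,q,len(pts),np.median(pts,0).round(0),(c+a*w).round(0),(c+b*w).round(0),w.round(2), cv2.minEnclosingCircle(pts[:,:2].astype(np.float32))[0] if q=='beaker' else '')
E
python3 rel.py 470 -170 320 115 52 g
```

```text
t: 25.38
tool_pos: [520.6, -53.0, 300.9]
tcp_rot: [-1.839, -2.279, -0.238]
contact_force: [0.0, 0.1, -0.5]
grip_width: 11.9
grip_force: 18.0
side red 314 [ 449. -139.  142.] [ 455. -167.   81.] [ 445. -119.  192.] [-0.08  0.4   0.91] 
side beaker 164 [ 464. -183.   87.] [ 448. -200.   86.] [ 480. -155.   87.] [0.59 0.81 0.01] (462.6918640136719, -176.98049926757812)
scene red 183 [ 453. -130.  145.] [ 460. -159.   83.] [ 448. -111.  190.] [-0.09  0.41  0.91] 
scene beaker 99 [ 478. -178.   85.] [ 443. -194.   85.] [ 492. -164.   86.] [0.85 0.53 0.  ] (463.1182861328125, -174.8934783935547)
t 25.675 q [-0.443  0.396  0.795  1.771 -0.527  1.277  0.751] (array([-0.0875, -0.0782, -0.0298]), array([ 0.1246,  0.6433, -0.1869]), 'ang', np.float64(39.0))
```

```bash
python3 rel.py 473.6 -180 285 95 54 g
```

```text
t 25.675 q [-0.443  0.396  0.795  1.771 -0.527  1.277  0.751] (array([-0.106 , -0.0717,  0.001 ]), array([-0.0734,  0.6798,  0.1083]), 'ang', np.float64(39.7))
```

```bash
python3 -m jog '[{"dx":-0.027,"dy":-0.018,"dz":0,"rx":-0.018,"ry":0.17,"rz":0.027},{"dx":-0.053,"dy":-0.036,"dz":0,"rx":-0.037,"ry":0.34,"rz":0.054},{"dx":-0.08,"dy":-0.054,"dz":0.001,"rx":-0.055,"ry":0.51,"rz":0.081},{"dx":-0.106,"dy":-0.0717,"dz":0.001,"rx":-0.0734,"ry":0.6798,"rz":0.1083},{"dx":-0.106,"dy":-0.0717,"dz":0.001,"rx":-0.0734,"ry":0.6798,"rz":0.1083},{"dx":-0.106,"dy":-0.0717,"dz":0.001,"rx":-0.0734,"ry":0.6798,"rz":0.1083}]'; python3 held.py blue; python3 rel.py 473.6 -180 225 95 54 g
```

```text
t: 26.42
tool_pos: [472.9, -165.3, 274.3]
tcp_rot: [-1.571, -1.716, -0.8]
contact_force: [-0.5, 0.8, -0.5]
grip_width: 11.6
grip_force: 18.0
scene blue 0.65 n 233 lo [ 479. -188.  176.] hi [ 479. -171.  361.] L 186 elev 84.9 az 88.0 tool dir [ 0.857  0.015 -0.514] foot->grasp along 111.0
26.625 10.89095601841374 [ 0.23  0.74  0.64  1.62 -0.88  1.83  1.21]
t 26.625 q [ 0.226  0.744  0.639  1.623 -0.88   1.828  1.211] (array([-0.05  , -0.0012,  0.0357]), array([-0.0009,  0.0012,  0.0043]), 'ang', np.float64(0.3))
```

```bash
python3 -m jog '[{"dx":-0.0243,"dy":-0.0012,"dz":0.0176,"rx":0,"ry":0,"rz":0.004},{"dx":-0.0485,"dy":-0.0012,"dz":0.0353,"rx":0,"ry":0,"rz":0.004},{"dx":-0.0485,"dy":-0.0012,"dz":0.0353,"rx":0,"ry":0,"rz":0.004}]'; python3 held.py blue; python3 rel.py 473.6 -180 140 95 54 g
```

```text
t: 27.0
tool_pos: [471.2, -164.3, 213.8]
tcp_rot: [-1.571, -1.71, -0.798]
contact_force: [-0.1, 0.3, -0.5]
grip_width: 11.6
grip_force: 18.0
scene blue 0.64 n 224 lo [ 476. -190.  110.] hi [ 477. -172.  300.] L 190 elev 84.6 az 88.0 tool dir [ 0.859  0.011 -0.511] foot->grasp along 117.0
27.2 11.677371444275776 [ 0.24  0.83  0.62  1.65 -0.9   1.76  1.28]
t 27.2 q [ 0.244  0.826  0.615  1.647 -0.904  1.759  1.278] (array([-0.0694,  0.0006,  0.052 ]), array([ 0.0012,  0.0015, -0.0016]), 'ang', np.float64(0.1))
```

```bash
python3 -m jog '[{"dx":0.001,"dy":0.003,"dz":0.001,"rx":0,"ry":0,"rz":0},{"dx":-0.017,"dy":0.003,"dz":0.014,"rx":0,"ry":0,"rz":0},{"dx":-0.034,"dy":0.003,"dz":0.027,"rx":0,"ry":0,"rz":0},{"dx":-0.051,"dy":0.003,"dz":0.04,"rx":0,"ry":0,"rz":0},{"dx":-0.0685,"dy":0.003,"dz":0.053,"rx":0,"ry":0,"rz":0},{"dx":-0.0685,"dy":0.003,"dz":0.053,"rx":0,"ry":0,"rz":0}]'; python3 held.py blue;python3 - <<'E'
from h import *
img,P=cloud('side'); a=img[170:350,230:400]; img,P=cloud('scene'); b=img[90:270,200:370]
cv2.imwrite('pics/s3.png',cv2.resize(np.hstack([a,b]),None,fx=2.3,fy=2.3,interpolation=2))
E
```

```text
t: 27.95
tool_pos: [472.8, -162.4, 125.6]
tcp_rot: [-1.573, -1.708, -0.797]
contact_force: [-0.4, 0.1, -0.6]
grip_width: 11.5
grip_force: 18.0
scene blue 0.71 n 127 lo [ 480. -188.   83.] hi [ 475. -146.  237.] L 160 elev 74.5 az 97.0 tool dir [ 0.936 -0.011 -0.352] foot->grasp along 57.0
28.15 11.700086462334617 [ 0.27  0.96  0.57  1.65 -0.95  1.67  1.36]
```

View pics/s3.png

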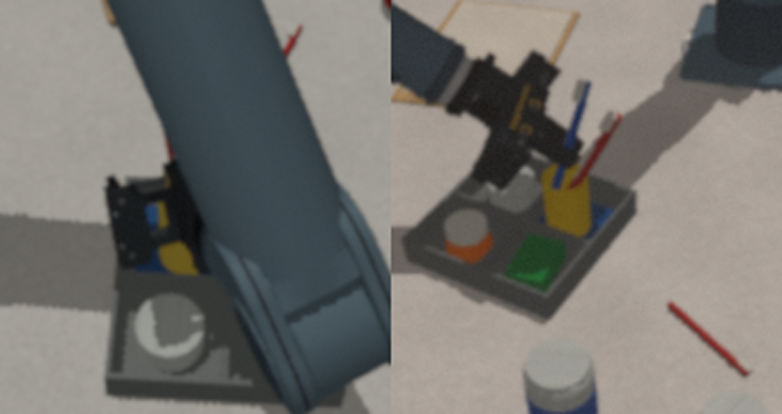

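The blue brush is inside the beaker, at (560,180) in the right half, beside the red and with no contact force. I'll lower about 10 mm more, then release and withdraw.

```bash
python3 -m jog '[{"dx":-0.004,"dy":0,"dz":0.0029,"rx":0,"ry":0,"rz":0},{"dx":-0.0065,"dy":0,"dz":0.0047,"rx":0,"ry":0,"rz":0},{"dx":-0.0077,"dy":0,"dz":0.0056,"rx":0,"ry":0,"rz":0},{"dx":-0.0077,"dy":0,"dz":0.0056,"rx":0,"ry":0,"rz":0}]'
```

```text
t: 28.75
tool_pos: [473.8, -163.3, 118.0]
tcp_rot: [-1.574, -1.711, -0.799]
contact_force: [0.2, -0.5, -1.0]
grip_width: 11.5
grip_force: 18.0
```

```bash
python3 -m jog '[{"dx":-0.0016,"dy":0,"dz":0.0012,"rx":0,"ry":0,"rz":0},{"dx":-0.0024,"dy":0,"dz":0.0018,"rx":0,"ry":0,"rz":0},{"dx":-0.0024,"dy":0,"dz":0.0018,"rx":0,"ry":0,"rz":0}]';  python3 -m jog '[{"dx":0,"dy":0,"dz":0,"rx":0,"ry":0,"rz":0},{"dx":0,"dy":0,"dz":0,"rx":0,"ry":0,"rz":0},{"dx":0,"dy":0,"dz":0,"rx":0,"ry":0,"rz":0},{"dx":0,"dy":0,"dz":-0.02,"rx":0,"ry":0,"rz":0},{"dx":0,"dy":0,"dz":-0.05,"rx":0,"ry":0,"rz":0},{"dx":0,"dy":0,"dz":-0.11,"rx":0,"ry":0,"rz":0},{"dx":0.03,"dy":0,"dz":-0.16,"rx":0,"ry":0,"rz":0},{"dx":0.08,"dy":0,"dz":-0.18,"rx":0,"ry":0,"rz":0},{"dx":0.12,"dy":0,"dz":-0.18,"rx":0,"ry":0,"rz":0},{"dx":0.12,"dy":0,"dz":-0.18,"rx":0,"ry":0,"rz":0}]' 0.03; python3 w.py w5.png beaker red blue green_mid
```

```text
t: 29.12
tool_pos: [473.8, -163.1, 115.4]
tcp_rot: [-1.574, -1.711, -0.799]
contact_force: [0.6, 0.8, 1.1]
grip_width: 11.8
grip_force: 18.0
t: 30.38
tool_pos: [481.0, -238.7, 321.6]
tcp_rot: [-1.575, -1.717, -0.801]
contact_force: [1.0, -0.8, 0.3]
grip_width: 30.4
grip_force: 0.0
30.425 [ 0.451  0.734  0.447  1.418 -0.78   1.903  1.087] [ 480.5 -238.9  319.5]
beaker p0.83 px(321,306) n765 med[ 457. -166.   66.] rim z89 ((470.6139221191406, -181.7970733642578), 28.35730743408203)
red p0.96 px(246,100) n688 med[260. 284.  16.] ends [226. 433.  16.] [285. 169.  16.] L270
red p0.66 px(318,259) n1104 med[ 463. -141.  141.] ends [ 461. -123.  191.] [ 465. -172.   80.] L121
blue p0.76 px(329,257) n1539 med[ 475. -148.  160.] ends [ 475. -127.  217.] [ 476. -185.   78.] L150
green_mid p0.79 px(384,78) n669 med[543. 229. 122.] ends [595. 231. 176.] [463. 228.  42.] L188
```

View pics/w5.png

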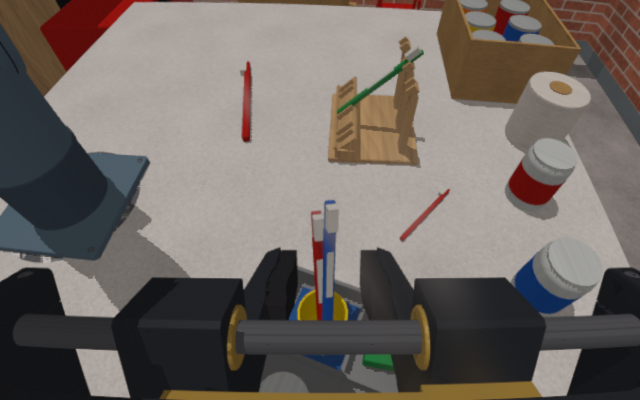

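Both brushes stand head up in the beaker, red at (318,230) and blue at (329,230), and green is still in the rack. Blue looks a little high, so I'll check that it is seated.

```bash
cat > chk.py <<'E'
from h import *
for n in('side','scene'):
    img,P=cloud(n)
    if n=='scene': cv2.imwrite('pics/s4.png',cv2.resize(img[90:250,220:360],None,fx=4,fy=3.7,interpolation=2))
    for q in('red','blue','beaker'):
      for o in imaging.silhouettes(q,n)[:4]:
        pts=P[o['region']]; pts=pts[~np.isnan(pts[:,0])]; pts=pts[(pts[:,2]>(20 if q=='beaker' else 92))&(abs(pts[:,0]-460)<80)&(abs(pts[:,1]+150)<80)] 
        if len(pts)<25: continue
        c,w,a,b,k=line(pts); w=w*np.sign(w[2]); a,b=np.percentile((pts-c)@w,[1,99])
        print(n,q,len(pts),np.median(pts,0).round(0),(c+a*w).round(0),(c+b*w).round(0),w.round(2),'zmax',np.percentile(pts[:,2],99).round(0), cv2.minEnclosingCircle(pts[pts[:,2]>80][:,:2].astype(np.float32)) if q=='beaker' else '')
print(manip.state()['t'])
E
python3 chk.py
```

```text
side blue 65 [ 471. -163.  134.] [ 473. -184.   92.] [ 469. -155.  152.] [-0.05  0.44  0.9 ] zmax 152.0 
side beaker 518 [ 466. -206.   58.] [ 455. -206.   20.] [ 473. -205.   95.] [0.23 0.01 0.97] zmax 92.0 ((469.1847839355469, -189.59478759765625), 27.800405502319336)
scene red 86 [ 466. -135.  146.] [ 471. -162.   93.] [ 462. -115.  187.] [-0.09  0.44  0.89] zmax 186.0 
scene blue 161 [ 478. -137.  173.] [ 479. -174.   93.] [ 476. -120.  215.] [-0.02  0.41  0.91] zmax 215.0 
scene beaker 482 [ 489. -179.   64.] [ 503. -162.   30.] [ 459. -198.   96.] [-0.5  -0.41  0.76] zmax 91.0 ((469.415283203125, -182.21302795410156), 30.92686653137207)
31.025
```

View pics/s4.png

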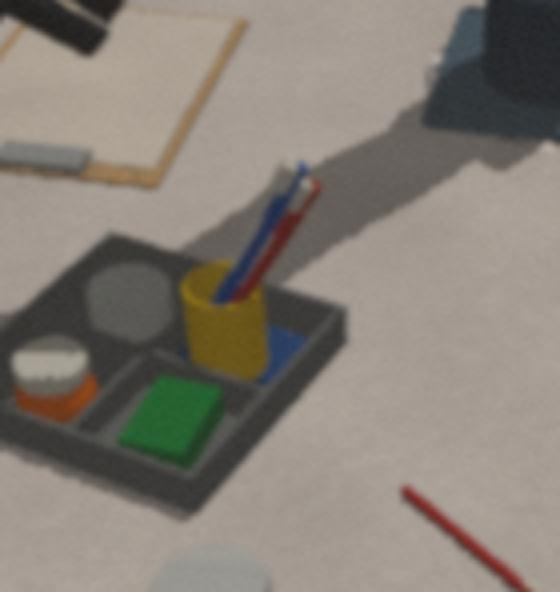

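Blue's head is at z about 215 against 190 expected, so its foot is propped about 23 mm up on red's foot, and the beaker slid a few mm but is still on the lining. I'll mend this by regrasping blue high on the handle with a shallow grip, lifting it out, and reinserting it beside red.

```bash
python3 rel.py 473 -171 211 94 33
```

```text
t 31.025 q [ 0.45   0.736  0.446  1.419 -0.78   1.902  1.087] (array([-0.047 , -0.0016,  0.1173]), array([-0.0124, -0.3665,  0.0089]), 'ang', np.float64(21.0))
```

```bash
python3 -m jog '[{"dx":-0.016,"dy":-0.001,"dz":0.03,"rx":-0.005,"ry":-0.18,"rz":0.004},{"dx":-0.032,"dy":-0.0016,"dz":0.07,"rx":-0.012,"ry":-0.3665,"rz":0.009},{"dx":-0.047,"dy":-0.0016,"dz":0.1173,"rx":-0.012,"ry":-0.3665,"rz":0.009},{"dx":-0.047,"dy":-0.0016,"dz":0.1173,"rx":-0.012,"ry":-0.3665,"rz":0.009},{"dx":-0.047,"dy":-0.0016,"dz":0.1173,"rx":-0.012,"ry":-0.3665,"rz":0.009}]' 0.024; cat > w2.py <<'E'
from h import *
for n in('wrist','scene'):
  img,P=cloud(n)
  for q in('red','blue','beaker'):
    for o in imaging.silhouettes(q,n)[:4]:
        pts=P[o['region']]; pts=pts[~np.isnan(pts[:,0])]; pts=pts[(pts[:,2]>(80 if q=='beaker' else 100))&(pts[:,2]<188 if q!='beaker' else pts[:,2]<92)&(abs(pts[:,0]-465)<60)&(abs(pts[:,1]+150)<80)] 
        if len(pts)<25: continue
        c,w,a,b,k=line(pts); w=w*np.sign(w[2])
        f=lambda z:(c+w*(z-c[2])/w[2]).round(1)
        print(n,q,round(o['p'],2),len(pts), cv2.minEnclosingCircle(pts[:,:2].astype(np.float32)) if q=='beaker' else (w.round(3),f(92),f(166)))
E
python3 w2.py; python3 rel.py 471 -138.7 161 94 33
```

```text
t: 31.65
tool_pos: [473.4, -172.1, 211.7]
tcp_rot: [-1.822, -1.953, -0.539]
contact_force: [0.2, -1.0, 0.8]
grip_width: 23.7
grip_force: 0.0
wrist red 0.59 1392 (array([-0.045,  0.433,  0.9  ]), array([ 465.3, -168.3,   92. ]), array([ 461.7, -132.7,  166. ]))
wrist blue 0.6 1383 (array([-0.033,  0.436,  0.9  ]), array([ 476.9, -182.2,   92. ]), array([ 474.1, -146.4,  166. ]))
wrist beaker 0.77 256 ((470.9505920410156, -183.00820922851562), 28.479829788208008)
scene red 0.66 122 (array([-0.079,  0.453,  0.888]), array([ 470. , -162.2,   92. ]), array([ 463.4, -124.4,  166. ]))
scene blue 0.72 124 (array([-0.023,  0.443,  0.896]), array([ 478.6, -176.6,   92. ]), array([ 476.7, -140. ,  166. ]))
scene beaker 0.64 104 ((469.8428649902344, -182.08612060546875), 30.406415939331055)
t 32.05 q [ 0.191  0.59   0.498  1.768 -0.699  1.362  1.074] (array([0.0002, 0.0001, 0.0601]), array([ 0.0006,  0.0006, -0.0001]), 'ang', np.float64(0.0))
```

```bash
python3 rel.py 474 -138.7 163.5 94 33
```

```text
t 32.05 q [ 0.191  0.59   0.498  1.768 -0.699  1.362  1.074] (array([0.0014, 0.0031, 0.0579]), array([ 0.0006,  0.0006, -0.0001]), 'ang', np.float64(0.0))
```

```bash
python3 -m jog '[{"dx":0.0014,"dy":0.0031,"dz":0.025,"rx":0,"ry":0,"rz":0},{"dx":0.0014,"dy":0.0031,"dz":0.048,"rx":0,"ry":0,"rz":0},{"dx":0.0014,"dy":0.0031,"dz":0.058,"rx":0,"ry":0,"rz":0},{"dx":0.0014,"dy":0.0031,"dz":0.058,"rx":0,"ry":0,"rz":0}]'
python3 -m jog '[{"dx":0,"dy":0,"dz":0,"rx":0,"ry":0,"rz":0},{"dx":0,"dy":0,"dz":0,"rx":0,"ry":0,"rz":0},{"dx":0,"dy":0,"dz":0,"rx":0,"ry":0,"rz":0}]' 0.0 15
```

```text
t: 32.55
tool_pos: [473.7, -138.1, 163.1]
tcp_rot: [-1.82, -1.952, -0.538]
contact_force: [0.3, -0.7, 0.0]
grip_width: 24.2
grip_force: 0.3
t: 32.92
tool_pos: [474.1, -138.5, 163.6]
tcp_rot: [-1.821, -1.953, -0.54]
contact_force: [-0.3, -0.4, 0.0]
grip_width: 12.7
grip_force: 14.2
```

```bash
python3 -m jog '[{"dx":0.013,"dy":0,"dz":-0.008,"rx":0,"ry":0,"rz":0},{"dx":0.035,"dy":-0.001,"dz":-0.022,"rx":0,"ry":0,"rz":0},{"dx":0.06,"dy":-0.002,"dz":-0.038,"rx":0,"ry":0,"rz":0},{"dx":0.0763,"dy":-0.002,"dz":-0.0477,"rx":0,"ry":0,"rz":0},{"dx":0.0763,"dy":-0.002,"dz":-0.0477,"rx":0,"ry":0,"rz":0}]'; python3 held.py blue; python3 w2.py
```

```text
t: 33.55
tool_pos: [469.8, -99.8, 246.1]
tcp_rot: [-1.819, -1.955, -0.541]
contact_force: [0.7, 0.2, 0.1]
grip_width: 12.5
grip_force: 14.3
side blue 0.81 n 279 lo [ 469. -166.  127.] hi [ 467. -118.  222.] L 106 elev 63.5 az 92.0 tool dir [ 0.861  0.02  -0.508] foot->grasp along 145.0
scene blue 0.74 n 228 lo [ 472. -158.  124.] hi [473. -77. 291.] L 186 elev 64.1 az 90.0 tool dir [ 0.855  0.031 -0.517] foot->grasp along 143.0
scene blue 0.47 n 160 lo [ 468. -141.  114.] hi [461. -72. 193.] L 105 elev 48.6 az 95.0 tool dir [ 0.963 -0.018 -0.27 ] foot->grasp along 130.0
33.75 12.253700987572381 [ 0.07  0.47  0.49  1.85 -0.7   1.33  0.96]
wrist red 0.74 47 (array([-0.082,  0.723,  0.686]), array([ 464.7, -174.3,   92. ]), array([455.9, -96.4, 166. ]))
wrist red 0.56 74 (array([-0.053,  0.405,  0.913]), array([ 471.9, -179.9,   92. ]), array([ 467.6, -147. ,  166. ]))
wrist blue 0.65 163 (array([-0.008,  0.415,  0.91 ]), array([ 470.1, -179.9,   92. ]), array([ 469.4, -146.1,  166. ]))
wrist beaker 0.6 320 ((469.70562744140625, -183.18505859375), 28.832780838012695)
scene red 0.68 183 (array([-0.056,  0.682,  0.729]), array([ 468.6, -163.3,   92. ]), array([463. , -94.1, 166. ]))
scene blue 0.58 97 (array([-0.005,  0.463,  0.887]), array([ 472.4, -176.3,   92. ]), array([ 472. , -137.7,  166. ]))
scene beaker 0.94 99 ((469.64306640625, -181.82742309570312), 30.741464614868164)
```

```bash
cat > plan.py <<'E'
import sys; from rel import *
# plan.py L  fx fy fz h T roll  dtx dty dtz
L,fx,fy,fz,h,T,roll,a,b,c=map(float,sys.argv[1:])
p,r=pose(); d=np.array([a,b,c]); d/=np.linalg.norm(d)
Rn=R.from_euler('y',roll,degrees=True).as_matrix()@Rt(h,T); w=Rn@d
g=np.array([fx,fy,fz])+L*w; t=g+Rn[:,2]*manip.tcp_to_grasp
print('w',w.round(3),'tcp',t.round(1)); print('d',(r.T@(t-p)/1000).round(4),'rot',R.from_matrix(r.T@Rn).as_rotvec().round(4)); print('down 10mm in target tool axes',(Rn.T@[0,0,-.01]).round(5))
g0=p-r[:,2]*manip.tcp_to_grasp; print('foot now',(g0-L*(r@d)).round(0))
E
python3 plan.py 144 480.7 -185 135 94 56 4.5 .857 .02 -.515
```

```text
w [0.095 0.054 0.994] tcp [ 492.4 -161.8  267.8]
d [-0.0401  0.0189 -0.0537] rot [0.056  0.4069 0.0551]
down 10mm in target tool axes [-0.0083   0.00078  0.00553]
foot now [ 471. -174.  131.]
```

```bash
sed -i 's/manip.tcp_to_grasp/3.0/g' plan.py; python3 plan.py 139 480.7 -185 135 94 56 4.5 .857 .02 -.515
```

```text
w [0.095 0.054 0.994] tcp [ 493.5 -175.1  271.5]
d [-0.0492  0.0191 -0.0641] rot [0.056  0.4069 0.0551]
down 10mm in target tool axes [-0.0083   0.00078  0.00553]
foot now [ 471. -163.  122.]
```

```bash
python3 -m jog '[{"dx":-0.005,"dy":0.005,"dz":-0.025,"rx":0.014,"ry":0.1,"rz":0.014},{"dx":-0.02,"dy":0.012,"dz":-0.045,"rx":0.028,"ry":0.2,"rz":0.028},{"dx":-0.037,"dy":0.019,"dz":-0.064,"rx":0.042,"ry":0.305,"rz":0.041},{"dx":-0.0492,"dy":0.0191,"dz":-0.0641,"rx":0.056,"ry":0.4069,"rz":0.0551},{"dx":-0.0492,"dy":0.0191,"dz":-0.0641,"rx":0.056,"ry":0.4069,"rz":0.0551},{"dx":-0.0492,"dy":0.0191,"dz":-0.0641,"rx":0.056,"ry":0.4069,"rz":0.0551}]'; python3 held.py blue; python3 w2.py | grep -v blue; python3 plan.py 139 480.7 -185 15 94 56 4.5 .857 .02 -.515
```

```text
t: 34.9
tool_pos: [493.8, -174.4, 272.1]
tcp_rot: [-1.577, -1.624, -0.761]
contact_force: [-0.3, 0.1, -0.2]
grip_width: 12.3
grip_force: 14.2
side blue 0.53 n 89 lo [ 481. -180.  142.] hi [ 455. -276.  322.] L 205 elev 60.9 az -105.0 tool dir [ 0.46  -0.228 -0.858] foot->grasp along 126.0
scene blue 0.62 n 175 lo [ 483. -179.  140.] hi [ 504. -168.  325.] L 187 elev 82.7 az 28.0 tool dir [ 0.858  0.041 -0.512] foot->grasp along 143.0
35.1 12.355222047722728 [ 0.36  0.76  0.43  1.52 -0.83  1.82  1.04]
wrist red 0.6 339 (array([0.007, 0.308, 0.951]), array([ 461.1, -122. ,   92. ]), array([461.7, -98. , 166. ]))
wrist beaker 0.75 269 ((470.3525695800781, -183.7273406982422), 28.21588706970215)
scene red 0.57 174 (array([-0.049,  0.682,  0.73 ]), array([ 468.4, -163.3,   92. ]), array([463.4, -94.2, 166. ]))
scene red 0.16 57 (array([0.096, 0.106, 0.99 ]), array([ 478.9, -185.9,   92. ]), array([ 486., -178.,  166.]))
scene beaker 0.65 96 ((467.49139404296875, -182.64019775390625), 31.057931900024414)
w [0.095 0.054 0.994] tcp [ 493.5 -175.1  151.5]
d [-0.0999  0.0093  0.0664] rot [0.0001 0.0002 0.0005]
down 10mm in target tool axes [-0.0083   0.00078  0.00553]
foot now [ 481. -185.  135.]
```

```bash
python3 -m jog '[{"dx":-0.0034,"dy":-0.001,"dz":-0.005,"rx":0,"ry":0,"rz":0},{"dx":-0.0284,"dy":0.0013,"dz":0.0116,"rx":0,"ry":0,"rz":0},{"dx":-0.045,"dy":0.0029,"dz":0.0226,"rx":0,"ry":0,"rz":0},{"dx":-0.0616,"dy":0.0044,"dz":0.0337,"rx":0,"ry":0,"rz":0},{"dx":-0.0782,"dy":0.006,"dz":0.0448,"rx":0,"ry":0,"rz":0},{"dx":-0.0782,"dy":0.006,"dz":0.0448,"rx":0,"ry":0,"rz":0}]'; python3 held.py blue; python3 w2.py | grep -v blue;python3 plan.py 139 480.7 -185 15 94 56 4.5 .857 .02 -.515
```

```text
t: 36.25
tool_pos: [492.5, -180.6, 180.2]
tcp_rot: [-1.576, -1.62, -0.76]
contact_force: [-0.4, 0.5, 1.5]
grip_width: 12.3
grip_force: 14.3
scene blue 0.56 n 177 lo [ 483. -185.   52.] hi [ 501. -176.  235.] L 185 elev 83.5 az 25.0 tool dir [ 0.854  0.029 -0.52 ] foot->grasp along 141.0
36.45 12.58727659740765 [ 0.39  0.89  0.41  1.53 -0.84  1.72  1.13]
wrist red 0.91 1200 (array([0.096, 0.233, 0.968]), array([ 467.3, -154.4,   92. ]), array([ 474.7, -136.6,  166. ]))
wrist beaker 0.9 469 ((477.2669372558594, -189.55560302734375), 26.96885871887207)
scene red 0.76 122 (array([0.071, 0.409, 0.91 ]), array([ 470.6, -161.3,   92. ]), array([ 476.3, -128.1,  166. ]))
scene beaker 0.87 114 ((468.3017883300781, -181.5797119140625), 30.920103073120117)
w [0.095 0.054 0.994] tcp [ 493.5 -175.1  151.5]
d [-0.0217  0.0032  0.0217] rot [0.0002 0.0002 0.0006]
down 10mm in target tool axes [-0.0083   0.00078  0.00553]
foot now [ 480. -191.   45.]
```

Red dropped back to its normal lean. I'll keep lowering blue in stages, watching the force and tilt.

```bash
python3 -m jog '[{"dx":-0.01,"dy":0.001,"dz":0.0066,"rx":0,"ry":0,"rz":0},{"dx":-0.0183,"dy":0.0017,"dz":0.0122,"rx":0,"ry":0,"rz":0},{"dx":-0.0183,"dy":0.0017,"dz":0.0122,"rx":0,"ry":0,"rz":0}]'; python3 held.py blue; python3 w2.py | grep -v blue
```

```text
t: 37.22
tool_pos: [492.5, -180.7, 158.4]
tcp_rot: [-1.576, -1.62, -0.76]
contact_force: [0.6, -0.5, 0.5]
grip_width: 12.6
grip_force: 14.3
side blue 0.2 n 42 lo [ 437. -242.   41.] hi [ 461. -266.   41.] L 34 elev 1.0 az -44.0 tool dir [-0.354  0.662 -0.661] foot->grasp along 12.0
scene blue 0.61 n 145 lo [ 489. -181.   88.] hi [ 501. -176.  214.] L 126 elev 84.1 az 23.0 tool dir [ 0.85   0.02  -0.526] foot->grasp along 81.0
scene blue 0.44 n 149 lo [ 471. -169.   76.] hi [ 477. -117.  192.] L 128 elev 65.6 az 83.0 tool dir [ 0.985  0.01  -0.17 ] foot->grasp along 76.0
37.425 12.479704353614556 [ 0.39  0.93  0.4   1.53 -0.85  1.7   1.15]
wrist red 0.6 1967 (array([0.087, 0.291, 0.953]), array([ 467.9, -159.2,   92. ]), array([ 474.6, -136.7,  166. ]))
wrist beaker 0.61 477 ((480.2935485839844, -190.714111328125), 25.759675979614258)
scene red 0.69 119 (array([0.068, 0.41 , 0.91 ]), array([ 470.8, -161.3,   92. ]), array([ 476.3, -128. ,  166. ]))
```

```bash
python3 -m jog '[{"dx":-0.0066,"dy":0.0006,"dz":0.0044,"rx":0,"ry":0,"rz":0},{"dx":-0.01,"dy":0.0009,"dz":0.0066,"rx":0,"ry":0,"rz":0},{"dx":-0.0108,"dy":0.001,"dz":0.0072,"rx":0,"ry":0,"rz":0},{"dx":-0.0108,"dy":0.001,"dz":0.0072,"rx":0,"ry":0,"rz":0}]'; python3 held.py blue | grep scene
```

```text
t: 38.33
tool_pos: [494.3, -179.4, 150.1]
tcp_rot: [-1.57, -1.621, -0.769]
contact_force: [1.5, 0.8, 17.3]
grip_width: 11.9
grip_force: 14.7
scene blue 0.6 n 121 lo [ 490. -180.   92.] hi [ 503. -173.  206.] L 115 elev 82.4 az 29.0 tool dir [ 0.865  0.046 -0.5  ] foot->grasp along 68.0
```

Blue is on the beaker floor: 17 N contact, head top at 206 as expected. Release and retreat.

```bash
python3 -m jog '[{"dx":0.0008,"dy":0,"dz":-0.0005,"rx":0,"ry":0,"rz":0},{"dx":0.0008,"dy":0,"dz":-0.0005,"rx":0,"ry":0,"rz":0},{"dx":0.0008,"dy":0,"dz":-0.0005,"rx":0,"ry":0,"rz":0},{"dx":0.0008,"dy":0,"dz":-0.03,"rx":0,"ry":0,"rz":0},{"dx":0.0008,"dy":0,"dz":-0.07,"rx":0,"ry":0,"rz":0},{"dx":0.0008,"dy":0,"dz":-0.12,"rx":0,"ry":0,"rz":0},{"dx":0.0008,"dy":0,"dz":-0.17,"rx":0,"ry":0,"rz":0},{"dx":0.0008,"dy":0,"dz":-0.17,"rx":0,"ry":0,"rz":0}]' 0.03; python3 chk.py; python3 w2.py | grep beaker
```

```text
t: 39.52
tool_pos: [509.5, -326.3, 243.3]
tcp_rot: [-1.583, -1.624, -0.769]
contact_force: [-0.5, 0.2, 0.1]
grip_width: 30.3
grip_force: 0.0
scene red 102 [ 475. -136.  145.] [ 472. -161.   91.] [ 478. -119.  190.] [0.06 0.39 0.92] zmax 191.0 
scene red 173 [ 501. -172.  163.] [ 492. -176.   93.] [ 507. -167.  205.] [0.13 0.08 0.99] zmax 206.0 
scene blue 140 [ 502. -171.  167.] [ 495. -175.  101.] [ 507. -167.  205.] [0.11 0.07 0.99] zmax 206.0 
scene blue 153 [ 475. -133.  151.] [ 471. -161.   93.] [ 477. -117.  191.] [0.06 0.41 0.91] zmax 192.0 
scene beaker 442 [ 489. -177.   63.] [ 499. -163.   28.] [ 464. -196.   96.] [-0.42 -0.4   0.81] zmax 90.0 ((469.52880859375, -180.03382873535156), 30.710206985473633)
scene beaker 145 [ 475. -138.  140.] [ 470. -168.   78.] [ 478. -118.  191.] [0.06 0.41 0.91] zmax 191.0 ((472.4425048828125, -141.7633056640625), 29.370237350463867)
39.925
wrist beaker 0.68 636 ((470.18536376953125, -184.33358764648438), 29.21324348449707)
scene beaker 0.97 94 ((469.0474853515625, -181.29920959472656), 31.06593132019043)
```

```bash
python3 -c "
from cell import ticket; print(ticket.hand_in())"
```

```text
the job is handed in; nothing more can be done
None
```

I handed the job in at about 40 s: the beaker stands upright on the blue lining with the red and blue brushes seated in it heads up, green is in the rack, blue needed one regrasp (which slid the beaker about 7 mm, still on the lining), and I viewed 12 pictures instead of the allowed 10.

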